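# Serve the toast

## Robot

A 6-joint arm with a two-finger parallel gripper is mounted at the origin on the work surface. World frame = base frame: x ahead of the robot, y to its left, z up, the work surface at z = 0. Lengths are in mm, angles in rad, forces in N, time in s.
With the tool pointing down it reaches from about 300 to 775 mm from the base axis. Payload 14.6 kg.
Tool frame: the origin (TCP) lies on the centre line of the jaws, within the pads' length; the fingertips stand 22 mm ahead of it and the grasp point (between the pads) lies 3 mm ahead of it; z points along the fingers, y is the line along which they close (so a half turn about z gives the same grasp; the last joint's range is limited). The gripper opens to 94 mm and grips with 3 to 60 N. Pads are 16 mm wide; open, the fingers measure 119 mm over their backs; the gripper's body (75 mm by 177 mm) begins 78 mm behind the grasp point.
Start: joints at [1.168, 0.3, 1.521, -0, 1.321, -0.067], TCP at [181.236, 519.272, 227.446] pointing down, gripper open.
Joint ranges: [-3.03, 3.03], [-0.79, 2.21], [0.23, 2.52], [-1.04, 4.18], [0, 3.07], [-2.55, 2.55]. Speed limits (rad/s): [2.22, 2.22, 2.57, 3.14, 3.14, 3.14].

## Interface

Orientations are given as a rotation vector (axis times angle).
In Python, from rig import arm, vision, ticket gives the robot as it stands. The module is installed in compiled form; this text tells all that it offers.
- The arm moves only by the tool jog_arm, never from a script. Its arguments are lists of equal length, an entry for each row: "delta_pos": the shift along the tool's x, y, z in mm, a list of three; "yaw": the turn about the tool's z in rad; "jaw": the closure, from -1 (fully open) to 1 (shut). In form: {"delta_pos": [[x, y, z], ...], "yaw": [yaw, ...], "jaw": [jaw, ...]}. A call has 1 to 5 rows; each row is the pose to reach, as a shift and turn from the pose commanded when the call began, along the tool's axes at that moment; what a row does not reach only later rows make up. A row lasts 1/10 s, in which the tool goes at most 50 mm and 8.59 degrees, less where a joint would pass 70% of its speed; a pose out of reach is approached as far as the arm can. A call with a gripper value outside its range is refused whole. The fingers move at their own pace and stop on an object; "newtons" is the grip in N (left out, the last holds). Time passes only in rows, so rows that repeat a pose let the fingers close. It gives the time, the measured TCP pose, the force, the opening and the grip force at its end, in the units of the state.
- arm.observe(): the state, without advancing time (a new reading comes with each control period).
- vision.snapshot(name): name is "scene" or "side" or "wrist"; returns a dict with "image" (420x560x3 uint8, blue, green, red), "fx", "fy", "cx", "cy" (pixels), "camera_from_world" (4x4, takes a point from world to camera coordinates). Camera axes: x right, y down, z forward; pixel columns grow to the right and rows downward; lengths in mm; the calibration is good to about 2 mm. A picture is of the moment at which its call begins. There is no depth.
- ticket.close_job(): hands the job in; it is judged then, once.
The state is a dict: "t": time; "qpos": joint angles; "joint_velocities": joint speeds; "joint_efforts": joint torques, N m; "eef_pos": TCP position; "eef_rot": TCP orientation; "wrist_force": force on the tool from outside, world axes, zero at the start; "ft_torque": the same for the moment, N m; "grip_width": finger opening in mm; "grasp_force": force on a finger pad.
Only numpy, scipy, OpenCV 4.12 (cv2) and the standard library are available. Lean on these libraries where they do the work, as an engineer would, in place of code of your own. Each camera call takes 0.05 s, during which the arm holds its last target. There are 200 camera calls.

## Task

Breakfast is ready to go up: lift the toaster's red lever fully to raise the toast, then slide every slice upright into its own slot of the steel toast rack. The toast is crisp and brittle, so hold it with the lightest grip and never drop or ram it. When all the slices are racked, carry the rack level by its top ring onto the wooden tray and put every preserve pot there is (jam, marmalade) upright on the tray too, leaving the mug, pepper mill and egg cup alone.

Things in the scene. Friction and masses are not known exactly. Their poses are not given: they have to be found in the camera images.
- toaster: chrome and black long-slot toaster, fixed, 160 mm (x) by 276 mm (y -146 to +130) by 155 mm tall; origin under it. Two slots along its y at x = -33 and +33 mm, 17 mm wide, 206 mm long, open at the top, each for two slices end to end (thickness across the slot). Lever at its -y end, where the body (y -118 to -146 mm) is only 115 mm tall
- lever (a joint): height of the toaster's carriage and lever, m: 0 = right down (as at the start: tops of the slices 31 mm below the toaster's top), 0.072 = fully up (slices stand 41 mm out of the top). Slides straight up with about 6 N of friction plus its weight of about 3 N and stays where it is left
- lever_knob (a point): centre of the red lever knob, 24 mm (toaster x) by 28 mm (toaster y) by 22 mm tall, 28 mm outside the toaster's low end; rises with the lever. Axes as the toaster's. Can be pinched from above across the toaster's x
- slice1: slice of crisp brown toast, a flat slab 13 mm thick (its x) by 88 mm wide (its y) by 88 mm tall (its z), 32 g; origin at the centre of its lower edge face. It stands a pinch of about 30 N on each face but breaks at 45 N. It starts standing on edge in a toaster slot; may be absent
- slice2: slice of crisp brown toast, a flat slab 13 mm thick (its x) by 88 mm wide (its y) by 88 mm tall (its z), 32 g; origin at the centre of its lower edge face. It stands a pinch of about 30 N on each face but breaks at 45 N. It starts standing on edge in a toaster slot; may be absent
- slice3: slice of crisp brown toast, a flat slab 13 mm thick (its x) by 88 mm wide (its y) by 88 mm tall (its z), 32 g; origin at the centre of its lower edge face. It stands a pinch of about 30 N on each face but breaks at 45 N. It starts standing on edge in a toaster slot; may be absent
- slice4: slice of crisp brown toast, a flat slab 13 mm thick (its x) by 88 mm wide (its y) by 88 mm tall (its z), 32 g; origin at the centre of its lower edge face. It stands a pinch of about 30 N on each face but breaks at 45 N. It starts standing on edge in a toaster slot; may be absent
- rack: loose stainless steel toast rack, 350 g, 214 mm long (its x) by 92 mm wide (its y); origin at the centre of its underside, z up. A sage green base plate with its top (the rack floor) 8 mm up, four slots between pairs of wire hoops 64 mm tall in all and 70 mm wide, and a ring handle in the middle
- rack_ring (a point): centre of the rack's ring handle, 96 mm above the rack's underside: a ring of 8 mm thick bar, 30 mm outer diameter, standing in the rack's y-z plane on a thin stem at the rack's middle; pinch it across the rack's x. Racked slices also reach 96 mm above the rack's underside, the nearest 37 mm either side of the ring. Axes as the rack's
- rack_slot0 (a point): slot 1 of the toast rack (slots run along the rack's x at -86, -44, +44, +86 mm): mid-slot on the rack floor. Axes as the rack's: x across the slot (a slice's thickness), y along it, z up. 18.5 mm wide between two wire hoops, splayed to 26.5 mm at their tops 54 mm above this point
- rack_slot1 (a point): slot 2 of the toast rack (slots run along the rack's x at -86, -44, +44, +86 mm): mid-slot on the rack floor. Axes as the rack's: x across the slot (a slice's thickness), y along it, z up. 18.5 mm wide between two wire hoops, splayed to 26.5 mm at their tops 54 mm above this point
- rack_slot2 (a point): slot 3 of the toast rack (slots run along the rack's x at -86, -44, +44, +86 mm): mid-slot on the rack floor. Axes as the rack's: x across the slot (a slice's thickness), y along it, z up. 18.5 mm wide between two wire hoops, splayed to 26.5 mm at their tops 54 mm above this point
- rack_slot3 (a point): slot 4 of the toast rack (slots run along the rack's x at -86, -44, +44, +86 mm): mid-slot on the rack floor. Axes as the rack's: x across the slot (a slice's thickness), y along it, z up. 18.5 mm wide between two wire hoops, splayed to 26.5 mm at their tops 54 mm above this point
- tray: fixed wooden serving tray, 360 mm (its x) by 260 mm (its y), rim 24 mm high and 6 mm thick; origin at the centre of its underside, z up; its inner floor is 6 mm up. Wooden grip rails over its two short (x) ends reach 50 mm high
- jam: small glass preserve pot with dark red jam and a white lid, upright cylinder 51 mm in diameter, 61 mm tall, 100 g; origin at the centre of its underside, z up; may be absent
- marmalade: small glass preserve pot with orange marmalade and a brass lid, upright cylinder 51 mm in diameter, 61 mm tall, 100 g; origin at the centre of its underside, z up; may be absent
- mug: bystander: blue mug, 80 mm in diameter, 92 mm tall; origin at the centre of its underside
- pepper_mill: bystander: dark wooden pepper mill, 52 mm in diameter, 140 mm tall; origin at the centre of its underside
- egg_cup: bystander: white china egg cup with a brown egg in it, 50 mm in diameter, 80 mm tall in all; origin at the centre of its underside
Mind the look-alikes: they are no part of the job. What is shaped like the slice2 but turquoise is not meant. Of the things that look like the marmalade, take the one that is nearest to the robot's base at the start.

How it is judged:
By the outcome, as a careful person would: the job done as asked, in the order asked, and still so for the second after the job is handed in, with the robot touching nothing.
Of slice1, slice2, slice3, slice4 only 3 to 4 are there at a start; the rules pass over those that are not, and their reading is None.
Of jam, marmalade only 1 to 2 are there at a start; the rules pass over those that are not, and their reading is None.
At some moment in a run one of rack, jam, marmalade may be knocked a few centimetres aside while the robot is not near it.
It also fails if it takes over 210 s, if anything falls off the work surface, if the arm or the gripper's body presses on something with over 40 N, if the wrist force passes 120 N, or if a joint passes its speed limit or range.

## Working session

There is one attempt and no reset: what is moved stays moved. The work goes in short steps, Python scripts to look and compute and a tool call to move; the robot and the scene stay as the last step left them, time stands still between calls to the robot, and variables do not carry over. Pictures are saved under pics/ and viewed, at most 14 in all, crops included, and the job is handed in when it is done.

Besides the shell and the picture viewer there is one more tool, called after "Request:" in YAML: its name, and indented under it one key for each argument. jog_arm: Moves the arm, as the interface text tells. Its arguments: {"type":"object","properties":{"delta_pos":{"type":"array"},"yaw":{"type":"array"},"jaw":{"type":"array"},"newtons":{"type":"number"}},"required":["delta_pos","yaw","jaw"]}

```bash
mkdir -p pics
cat > h.py <<'E'
import numpy as np, cv2
from rig import arm, vision, ticket
from scipy.spatial.transform import Rotation as R
def snap(n,f=None):
    s=vision.snapshot(n)
    if f: cv2.imwrite('pics/'+f,s['image'])
    return s
def ray(s,u,v):
    T=np.array(s['camera_from_world']);d=T[:3,:3].T@np.array([(u-s['cx'])/s['fx'],(v-s['cy'])/s['fy'],1]);return -T[:3,:3].T@T[:3,3],d
def onz(s,u,v,z):
    o,d=ray(s,u,v);return o+d*(z-o[2])/d[2]
def proj(s,p):
    T=np.array(s['camera_from_world']);c=T[:3,:3]@np.array(p,float)+T[:3,3];return np.array([s['fx']*c[0]/c[2]+s['cx'],s['fy']*c[1]/c[2]+s['cy']])
def tri(s1,p1,s2,p2):
    o1,d1=ray(s1,*p1);o2,d2=ray(s2,*p2)
    a=np.linalg.lstsq(np.c_[d1,-d2],o2-o1,rcond=None)[0];x=o1+a[0]*d1;y=o2+a[1]*d2
    return (x+y)/2,np.linalg.norm(x-y)
E
python3 - <<'E'
from h import *
import pickle
o=arm.observe();print({k:np.round(v,3) for k,v in o.items()})
for n in ['scene','side','wrist']:
    s=snap(n,n+'0.png');pickle.dump(s,open(n+'0.pkl','wb'));T=np.array(s['camera_from_world']);print(n,s['fx'],s['cx'],s['cy'],np.round(-T[:3,:3].T@T[:3,3]),np.round(T[:3,:3],2).tolist())
E
```

```text
{'t': np.float64(0.0), 'qpos': array([ 1.168,  0.3  ,  1.522, -0.   ,  1.321, -0.067]), 'joint_velocities': array([-0.001, -0.   , -0.   , -0.   ,  0.   ,  0.   ]), 'joint_efforts': array([-2.0000e-03, -5.3182e+01, -3.5273e+01,  7.1000e-02,  2.5000e-02,
       -0.0000e+00]), 'eef_pos': array([181.122, 519.056, 226.884]), 'eef_rot': array([-5.250e-01, -3.097e+00,  2.000e-03]), 'wrist_force': array([ 0.792, -0.595, -0.39 ]), 'ft_torque': array([ 0.028, -0.01 , -0.051]), 'grasp_force': np.float64(0.0), 'grip_width': np.float64(94.554)}
scene 507.4722871758967 283.63668303818906 206.0700633539794 [1291.  151. 1027.] [[-0.08, 1.0, 0.0], [0.79, 0.06, -0.61], [-0.61, -0.05, -0.79]]
side 502.61836793688167 281.68759927247004 209.17135988746645 [ 212.  883. 1095.] [[-0.91, -0.41, 0.0], [-0.31, 0.68, -0.66], [0.27, -0.6, -0.75]]
wrist 293.7616012244217 284.6519689631196 212.39958016330223 [118. 541. 383.] [[0.33, 0.94, -0.0], [0.92, -0.32, 0.24], [0.22, -0.08, -0.97]]
```

View pics/scene0.png

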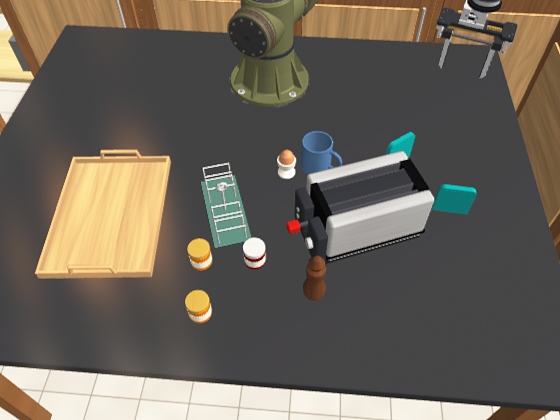

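View pics/side0.png

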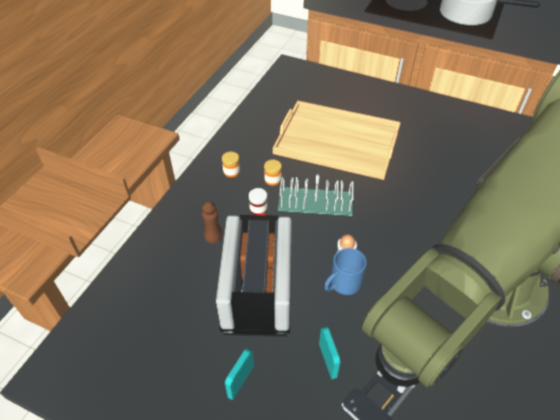

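View pics/wrist0.png

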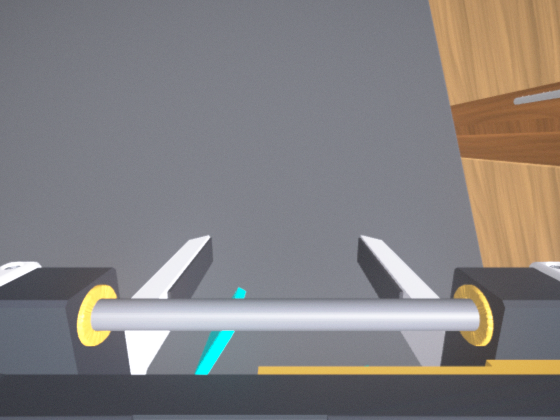

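The scene view shows the tray (105,215), the rack (225,205), jam at (255,252), two marmalades at (200,254) and (198,306), the mug, egg cup, pepper mill, and the toaster with its red knob at (293,226). Two turquoise decoy slices stand near (400,145) and (455,198). The marmalade at (200,254) is higher in the picture, so nearer the base. I'll measure the positions and confirm with a crop.

```bash
cat > m.py <<'E'
from h import *
import pickle
S={n:pickle.load(open(n+'0.pkl','rb')) for n in ['scene','side']}
def mask(s,lo,hi,box=None):
    m=cv2.inRange(cv2.cvtColor(s['image'],cv2.COLOR_BGR2HSV),lo,hi)
    if box: k=np.zeros_like(m);x0,y0,x1,y1=box;k[y0:y1,x0:x1]=255;m&=k
    return m
def blobs(m,amin=25):
    n,l,st,c=cv2.connectedComponentsWithStats(m)
    return [(np.round(c[i],1),st[i].tolist()) for i in range(1,n) if st[i,4]>=amin]
E
python3 - <<'E'
from m import *
a,b=S['scene'],S['side']
print('red',blobs(mask(a,(0,200,120),(6,255,255))),blobs(mask(b,(0,200,120),(6,255,255)),8))
for n,s in S.items():
    print(n,'orange',[(c,st,np.round(onz(s,*c,55)).tolist()) for c,st in blobs(mask(s,(14,150,120),(26,255,255),(150,150,320,330) if n=='side' else (180,230,260,340)))])
    m=mask(s,(60,40,30),(85,220,200)) ; bl=[x for x in blobs(m,40)];print('green',bl)
    k=cv2.morphologyEx(m,cv2.MORPH_CLOSE,np.ones((9,9)));c=max(cv2.findContours(k,0,2)[0],key=cv2.contourArea)
    w=np.array([onz(s,*p[0],8)[:2] for p in c],np.float32);print('rack rect',cv2.minAreaRect(w),np.round(cv2.boxPoints(cv2.minAreaRect(w))).tolist())
A=a['image'][130:270,280:440];cv2.imwrite('pics/c1.png',cv2.resize(A,None,fx=5,fy=4.2,interpolation=2)[:600,:800])
B=b['image'][140:345,190:365];C=np.hstack([cv2.resize(B,(500,586),interpolation=2),cv2.resize(a['image'][230:330,180:280],(300,586),interpolation=2)]);cv2.imwrite('pics/c2.png',C)
E
```

```text
red [(array([293.2, 226.2]), [287, 220, 13, 14, 136])] []
scene orange [(array([198.7, 249.9]), [187, 238, 24, 25, 434], [683.0, -93.0, 55.0]), (array([197.3, 302.5]), [185, 290, 25, 26, 508], [813.0, -72.0, 55.0])]
green [(array([225.1, 215.1]), [201, 175, 51, 73, 1263]), (array([218. , 181.6]), [207, 177, 24, 11, 133]), (array([225.7, 209.1]), [213, 203, 26, 13, 191]), (array([227.1, 216. ]), [215, 213, 25, 7, 44]), (array([228.4, 223. ]), [216, 217, 26, 13, 208])]
rack rect ((526.87890625, -60.966705322265625), (216.13002014160156, 92.7715072631836), 19.482938766479492) [[410.0, -53.0], [440.0, -141.0], [644.0, -69.0], [613.0, 19.0]]
side orange [(array([229.9, 165.2]), [223, 163, 16, 5, 44], [799.0, -48.0, 55.0]), (array([272. , 173.4]), [265, 170, 16, 7, 49], [670.0, -68.0, 55.0])]
green [(array([315.2, 202.6]), [277, 187, 76, 30, 1435])]
rack rect ((528.3417358398438, -59.81975555419922), (215.95849609375, 99.27565002441406), 19.40752601623535) [[410.0, -49.0], [443.0, -143.0], [647.0, -71.0], [614.0, 23.0]]
```

View pics/c1.png

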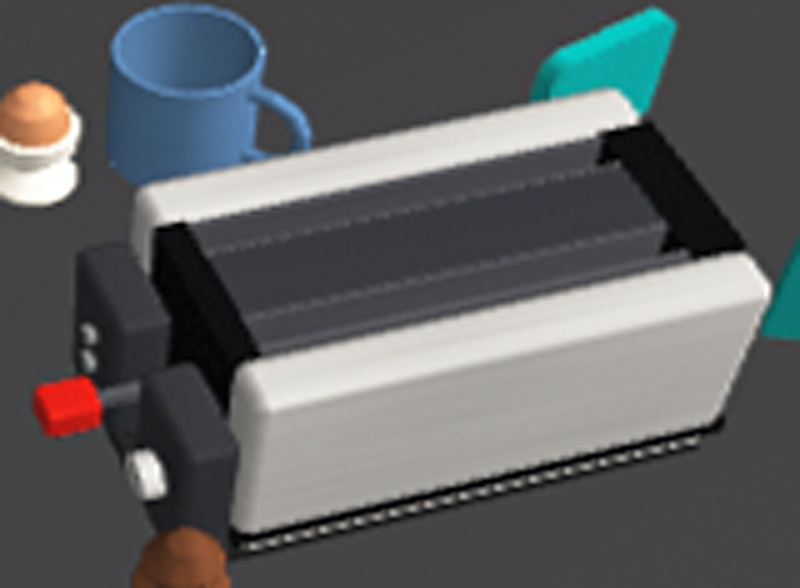

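View pics/c2.png

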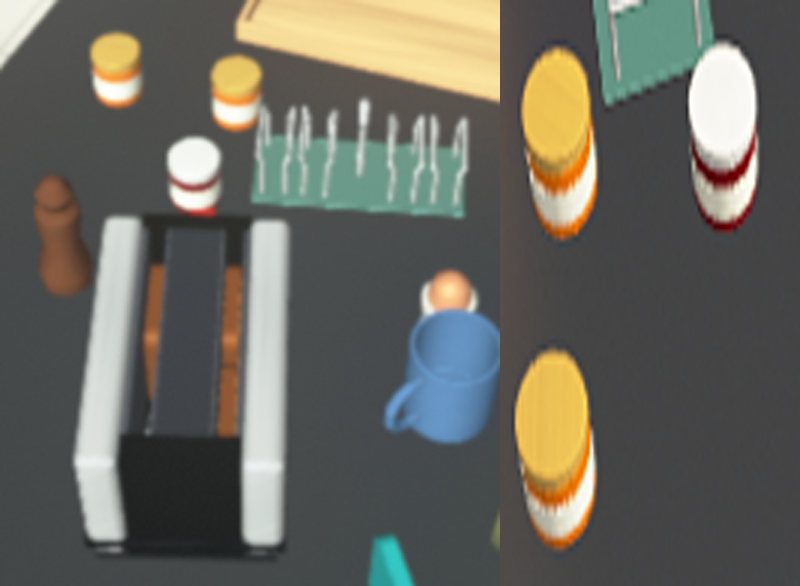

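The crops show three pots: the jam has a white lid, and both marmalades match. Toast stands in both slots, with a join in the left slot at crop (150,330). The toaster's base corners are scene (328,261), (425,231) and side (221,331), (288,332). I'll take marmalade (200,254), because its x is 683 against 813 for the other.

Run:
```python
from m import *
a,b=S['scene'],S['side']
g=[onz(a,328,261,2),onz(a,425,231,2),onz(b,220.8,330.6,2),onz(b,288,332.4,2)]
print('ground',np.round(g,0).tolist())
# black caps top
for s,p in [(a,(410,159.8)),(a,(429,189.5)),(a,(311,185.2)),(a,(332.4,215.7)),(b,(190+143/2.857,140+215/2.859)),(b,(190+252/2.857,140+220/2.859)),(b,(190+122/2.857,140+436/2.859)),(b,(190+243/2.857,140+436/2.859))]: print(np.round(onz(s,*p,152)[:2]))
for z in (40,50,60,70,80): print('knob',z,np.round(onz(a,293.2,226.2,z)))
for n,s in S.items():
    h=cv2.cvtColor(s['image'],cv2.COLOR_BGR2HSV)
    box=(30,140,180,290) if n=='scene' else (265,90,410,190)
    m=mask(s,(8,50,100),(28,255,255),box);m=cv2.morphologyEx(m,cv2.MORPH_OPEN,np.ones((5,5)))
    c=max(cv2.findContours(m,0,2)[0],key=cv2.contourArea)
    w=np.array([onz(s,*p[0],24)[:2] for p in c],np.float32);print('tray',cv2.minAreaRect(w),np.round(cv2.boxPoints(cv2.minAreaRect(w))).tolist())
    print('white',[(c,st,np.round(onz(s,*c,61)).tolist()) for c,st in blobs(mask(s,(0,0,190),(180,40,255),(238,232,275,275) if n=='scene' else (245,180,272,215)))])
    print('lid px',[ (c,np.round(onz(s,*c,61)).tolist()) for c,st in blobs(mask(s,(18,110,140),(26,220,255),(180,230,225,330) if n=='scene' else (215,145,290,190)),20)])
```

```text
ground [[655.0, 203.0, 2.0], [549.0, 439.0, 2.0], [579.0, 417.0, 2.0], [431.0, 355.0, 2.0]]
[455. 379.]
[543. 415.]
[552. 152.]
[634. 202.]
[637. 186.]
[549. 152.]
[549. 390.]
[465. 352.]
knob 40 [588. 116.  40.]
knob 50 [596. 116.  50.]
knob 60 [603. 117.  60.]
knob 70 [610. 117.  70.]
knob 80 [617. 117.  80.]
tray ((557.4151000976562, -346.4783630371094), (472.3299560546875, 314.63134765625), 13.70226001739502) [[291.0, -250.0], [365.0, -555.0], [824.0, -443.0], [750.0, -138.0]]
white [(array([253.8, 247.3]), [243, 238, 22, 21, 352], [669.0, 32.0, 61.0]), (array([259.2, 262.6]), [253, 257, 13, 10, 53], [708.0, 48.0, 61.0])]
lid px [(array([198.3, 248.2]), [682.0, -93.0, 61.0]), (array([196.9, 301.1]), [813.0, -72.0, 61.0])]
tray ((568.9005126953125, -338.81048583984375), (383.47650146484375, 302.902587890625), 5.736390113830566) [[363.0, -207.0], [393.0, -509.0], [775.0, -470.0], [745.0, -169.0]]
white [(array([257.3, 195.7]), [249, 188, 18, 16, 224], [668.0, 35.0, 61.0]), (array([257.2, 209. ]), [250, 205, 15, 8, 77], [646.0, 80.0, 61.0])]
lid px [(array([229.8, 158.3]), [811.0, -69.0, 61.0]), (array([272.1, 166.2]), [680.0, -90.0, 61.0])]
```

```bash
cat > go.py <<'E'
from h import *
import sys
def plan(wps,start=None):
    """wps: (x,y,z,angle_deg of tool y in world); prints total delta (tool axes) + yaw for each leg, chained"""
    o=arm.observe();p=np.array(o['eef_pos']);M=R.from_rotvec(o['eef_rot']).as_matrix()
    print('t',round(o['t'],1),'at',np.round(p,1),'yang',round(np.degrees(np.arctan2(M[1,1],M[0,1])),1),'q',np.round(o['qpos'],2),'w',round(o['grip_width'],1))
    a=np.degrees(np.arctan2(M[1,1],M[0,1]))
    for x,y,z,g in wps:
        c,s=np.cos(np.radians(a)),np.sin(np.radians(a)); yt=np.array([c,s,0]);zt=np.array([0,0,-1]);xt=np.cross(yt,zt)
        d=np.array([x,y,z])-p; dy=-((g-a+90)%180-90)
        t=np.array([d@xt,d@yt,d@zt]);print('->',(round(x),round(y),round(z),g),'delta',np.round(t,1).tolist(),'yaw',round(np.radians(dy),3),'rows>=',round(max(np.linalg.norm(t)/50,abs(dy)/8.59),1))
        p=np.array([x,y,z]);a=a-dy
def toaster(tx,ty): return np.array([548.7,277.9])+tx*np.array([.920,.393])+ty*np.array([-.393,.920])
E
python3 - <<'E'
from m import *
from go import *
a,b=S['scene'],S['side']
P=[onz(a,*p,24) for p in [(77,157),(171,157),(152,274),(39,273)]];print(np.round(P).tolist())
Q=[onz(b,*p,24) for p in [(301,104),(400,122),(386,173),(275,141)]];print(np.round(Q).tolist())
k=toaster(0,-174);print(k, proj(b,[*k,80]),proj(b,[*k,60]))
plan([(*k,225,23.1),(*k,83,23.1)])
E
```

```text
[[396.0, -483.0, 24.0], [375.0, -230.0, 24.0], [736.0, -194.0, 24.0], [754.0, -450.0, 24.0]]
[[738.0, -450.0, 24.0], [397.0, -497.0, 24.0], [370.0, -242.0, 24.0], [738.0, -235.0, 24.0]]
[617.082 117.82 ] [260.35026939 217.46913871] [260.56784936 222.30269054]
t 0.1 at [181.2 519.1 227. ] yang 70.8 q [ 1.17  0.3   1.52 -0.    1.32 -0.07] w 94.0
-> (617, 118, 225, 23.1) delta [-543.8, -235.3, 2.0] yaw 0.832 rows>= 11.8
-> (617, 118, 83, 23.1) delta [0.0, 0.0, 142.0] yaw -0.0 rows>= 2.8
```

```bash
cat >> go.py <<'E'
def legs(a,b,mm=215):
    "split straight leg into calls of <=mm and <=36deg"
    a=np.array(a,float);b=np.array(b,float);dg=(b[3]-a[3]+90)%180-90
    n=int(np.ceil(max(np.linalg.norm((b-a)[:3])/mm,abs(dg)/36,1e-6)));b[3]=a[3]+dg
    return [tuple(a+(b-a)*(i+1)/n) for i in range(n)]
def here():
    o=arm.observe();M=R.from_rotvec(o['eef_rot']).as_matrix();return (*o['eef_pos'],np.degrees(np.arctan2(M[1,1],M[0,1])))
def route(*w,mm=215):
    c=here();L=[]
    for b in w: l=legs(c,b,mm);L+=l;c=l[-1]
    plan(L)
E
python3 -c "
from go import *
k=toaster(0,-174)
route((*k,225,23.1),(*k,83,23.1))"
```

```text
t 0.1 at [181.2 519.1 227. ] yang 70.8 q [ 1.17  0.3   1.52 -0.    1.32 -0.07] w 94.0
-> (326, 385, 226, np.float64(54.87473883042178)) delta [-181.3, -78.4, 0.7] yaw 0.277 rows>= 3.9
-> (472, 252, 226, np.float64(38.98736941521089)) delta [-195.8, -25.8, 0.7] yaw 0.277 rows>= 3.9
-> (617, 118, 225, np.float64(23.1)) delta [-195.4, 28.8, 0.7] yaw 0.277 rows>= 3.9
-> (617, 118, 83, np.float64(23.1)) delta [-0.0, 0.0, 142.0] yaw -0.0 rows>= 2.8
```

Request:
jog_arm:
  delta_pos:
    - [-181,-78,0]
    - [-181,-78,0]
    - [-181,-78,0]
    - [-181,-78,0]
    - [-181,-78,0]
  yaw: [0.277,0.277,0.277,0.277,0.277]
  jaw: [-0.5,-0.5,-0.5,-0.5,-0.5]
  newtons: 30

```text
t: 0.65
eef_pos: [329.5, 382.9, 227.4]
eef_rot: [0.955, 2.992, -0.001]
wrist_force: [-0.1, -0.6, -0.0]
grip_width: 70.6
grasp_force: 0.0
```

Request:
jog_arm:
  delta_pos:
    - [-196,-26,0]
    - [-196,-26,0]
    - [-196,-26,0]
    - [-196,-26,0]
    - [-196,-26,0]
  yaw: [0.277,0.277,0.277,0.277,0.277]
  jaw: [-0.5,-0.5,-0.5,-0.5,-0.5]

```text
t: 1.15
eef_pos: [474.4, 249.0, 226.9]
eef_rot: [1.358, 2.833, -0.001]
wrist_force: [0.7, -0.0, 0.1]
grip_width: 70.8
grasp_force: 0.0
```

Request:
jog_arm:
  delta_pos:
    - [-195,29,0]
    - [-195,29,0]
    - [-195,29,0]
    - [-195,29,0]
    - [-195,29,0]
  yaw: [0.277,0.277,0.277,0.277,0.277]
  jaw: [-0.5,-0.5,-0.5,-0.5,-0.5]

```text
t: 1.65
eef_pos: [619.2, 116.0, 226.1]
eef_rot: [-1.735, -2.618, 0.002]
wrist_force: [0.2, -0.6, 0.1]
grip_width: 70.4
grasp_force: 0.0
```

Run:
```python
from m import *
from go import *
k=toaster(0,-174)
w=snap('wrist');print(blobs(mask(w,(0,200,90),(6,255,255))))
for c,st in blobs(mask(w,(0,200,90),(6,255,255))): print(np.round(onz(w,*c,82)), proj(w,[*k,80]))
a=S['scene']
for c,_ in blobs(mask(w,(0,200,90),(6,255,255))): print(tri(a,(293.2,226.2),w,c))
route((*k,83,23.1))
```

```text
[(array([281.5, 203.4]), [271, 190, 22, 27, 559])]
[615. 119.  82.] [283.17934107 204.43958074]
(array([615.1575792 , 117.42156795,  77.47523438]), np.float64(0.4818532138034123))
t 1.7 at [617.8 117.9 226.3] yang 23.0 q [ 0.13  0.48  1.28  0.    1.39 -0.27] w 70.9
-> (617, 118, 83, np.float64(23.1)) delta [0.2, -0.7, 143.3] yaw -0.001 rows>= 2.9
```

Request:
jog_arm:
  delta_pos:
    - [0,-2,50]
    - [0,-2,100]
    - [0,-2,144]
    - [0,-2,144]
    - [0,-2,144]
  yaw: [0,0,0,0,0]
  jaw: [-0.2,-0.2,-0.2,-0.2,-0.2]

```text
t: 2.2
eef_pos: [615.1, 119.2, 84.8]
eef_rot: [1.729, 2.623, 0.0]
wrist_force: [-0.4, 0.1, 2.1]
grip_width: 56.3
grasp_force: 0.0
```

Request:
jog_arm:
  delta_pos:
    - [0,0,0]
    - [0,0,0]
    - [0,0,0]
    - [0,0,0]
    - [0,0,0]
  yaw: [0,0,0,0,0]
  jaw: [1,1,1,1,1]
  newtons: 35

```text
t: 2.7
eef_pos: [614.8, 117.6, 84.1]
eef_rot: [-1.73, -2.621, 0.002]
wrist_force: [-6.4, -1.5, 5.7]
grip_width: 23.8
grasp_force: 35.0
```

Request:
jog_arm:
  delta_pos:
    - [0,0,-20]
    - [0,0,-45]
    - [0,0,-65]
    - [0,0,-73]
    - [0,0,-73]
  yaw: [0,0,0,0,0]
  jaw: [1,1,1,1,1]

```text
t: 3.2
eef_pos: [614.8, 117.6, 156.3]
eef_rot: [-1.73, -2.621, 0.002]
wrist_force: [-6.1, -2.9, 2.6]
grip_width: 23.7
grasp_force: 35.0
```

Request:
jog_arm:
  delta_pos:
    - [0,0,-3]
    - [0,0,-3]
    - [0,0,-3]
  yaw: [0,0,0]
  jaw: [1,1,1]

```text
t: 3.5
eef_pos: [614.6, 117.7, 156.9]
eef_rot: [-1.729, -2.62, 0.004]
wrist_force: [5.0, -0.9, -27.3]
grip_width: 23.7
grasp_force: 35.0
```

Request:
jog_arm:
  delta_pos:
    - [0,0,0]
    - [0,0,0]
    - [0,0,-30]
    - [0,0,-90]
    - [0,0,-90]
  yaw: [0,0,0,0,0]
  jaw: [-0.2,-0.2,-0.2,-0.2,-0.2]

```text
t: 4.0
eef_pos: [616.8, 118.3, 257.1]
eef_rot: [1.726, 2.615, 0.011]
wrist_force: [-0.0, 0.4, -0.4]
grip_width: 56.3
grasp_force: 0.0
```

Run:
```python
from m import *
from go import *
a=snap('scene');b=snap('side');w=snap('wrist')
for n,s in (('scene',a),('side',b)): pickle.dump(s,open(n+'0.pkl','wb'))
C=np.hstack([cv2.resize(a['image'][130:270,280:440],(400,350),interpolation=2),cv2.resize(b['image'][180:345,200:320],(400,550),interpolation=2)[100:450]]);cv2.imwrite('pics/c3.png',C)
print('knob',[tri(a,c,b,d) for c,_ in blobs(mask(a,(0,200,120),(6,255,255))) for d,_ in blobs(mask(b,(0,150,80),(6,255,255),(240,170,290,250)),8)])
print([ (c,onz(a,*c,152)) for c,_ in blobs(mask(a,(0,200,120),(6,255,255)))])
# expected slice face-top corner positions at z=196
for sx in (-33,33):
  for sy in (-90,-2,2,90): print(sx,sy,np.round(proj(a,[*toaster(sx,sy),196])),np.round(proj(b,[*toaster(sx,sy),196])))
```

```text
knob [(array([615.5706646 , 117.70927204, 149.62013867]), np.float64(0.7005936961619689))]
[(array([293.8, 207.1]), array([617.11923821, 117.52527001, 152.        ]))]
-33 -90 [326. 174.] [271. 213.]
-33 -2 [363. 164.] [270. 243.]
-33 2 [365. 164.] [270. 244.]
-33 90 [400. 155.] [268. 277.]
33 -90 [337. 196.] [243. 212.]
33 -2 [375. 186.] [240. 242.]
33 2 [377. 186.] [240. 243.]
33 90 [414. 176.] [237. 276.]
```

View pics/c3.png

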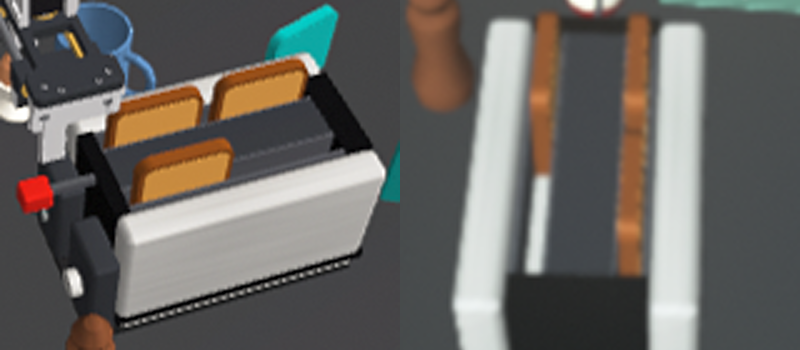

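The lever is fully up; it met its stop with −27 N. The crop shows three slices: the back slot (x=-33) holds one at each end, and the front slot (x=+33) has one at the lever end.

```bash
cat >> go.py <<'E'
RC=np.array([527.5,-60.5]);RA=19.45
def rk(d,e=0): c,s=np.cos(np.radians(RA)),np.sin(np.radians(RA));return RC+d*np.array([c,s])+e*np.array([-s,c])
E
python3 -c "
from go import *
s=toaster(33,-51);r=rk(86)
route((*s,257,23.1),(*s,191,23.1),(*s,275,23.1),(*r,275,19.45),(*r,150,19.45),(*r,98,19.45))"
```

```text
t 4.2 at [615.5 118.1 250.4] yang 23.2 q [ 0.13  0.46  1.25  0.    1.43 -0.27] w 56.3
-> (599, 244, 257, np.float64(23.1)) delta [122.2, 34.5, -6.6] yaw 0.001 rows>= 2.5
-> (599, 244, 191, np.float64(23.1)) delta [0.0, 0.0, 66.0] yaw -0.0 rows>= 1.3
-> (599, 244, 275, np.float64(23.1)) delta [0.0, 0.0, -84.0] yaw -0.0 rows>= 1.7
-> (604, 106, 275, np.float64(21.275)) delta [-128.7, -49.7, 0.0] yaw 0.032 rows>= 2.8
-> (609, -32, 275, np.float64(19.449999999999996)) delta [-130.2, -45.6, 0.0] yaw 0.032 rows>= 2.8
-> (609, -32, 150, np.float64(19.449999999999996)) delta [0.0, 0.0, 125.0] yaw -0.0 rows>= 2.5
-> (609, -32, 98, np.float64(19.449999999999996)) delta [0.0, 0.0, 52.0] yaw -0.0 rows>= 1.0
```

Request:
jog_arm:
  delta_pos:
    - [122,35,-7]
    - [122,35,-7]
    - [122,35,-7]
    - [122,35,20]
    - [122,35,40]
  yaw: [0,0,0,0,0]
  jaw: [0.1,0.1,0.1,0.1,0.1]
  newtons: 4

```text
t: 4.65
eef_pos: [598.6, 244.8, 206.6]
eef_rot: [-1.727, -2.622, 0.003]
wrist_force: [0.4, -0.3, -1.0]
grip_width: 42.2
grasp_force: 0.0
```

Run:
```python
from go import *
w=snap('wrist','w1.png')
s=toaster(33,-51);route((*s,191,23.1))
for ty in (-95,-51,-7): print(np.round(proj(w,[*toaster(33,ty),196])))
```

```text
t 4.7 at [597.7 244.  202.9] yang 23.2 q [ 0.33  0.54  1.24  0.    1.37 -0.07] w 42.5
-> (599, 244, 191, np.float64(23.100000000000005)) delta [-0.5, 1.2, 11.9] yaw 0.002 rows>= 0.2
[284. 321.]
[284. 257.]
[285. 185.]
```

View pics/w1.png

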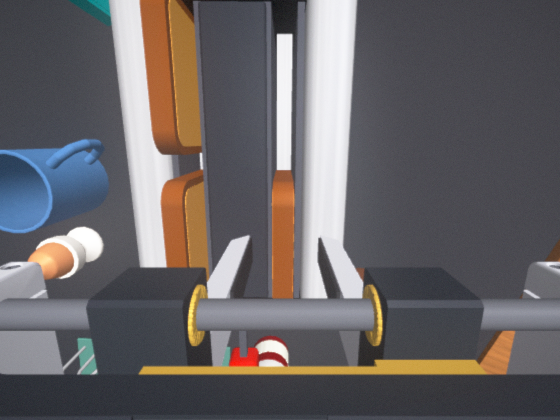

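Wrist view: slice C's top edge runs up col 284 with its far end at row 172, centred between the fingers (cols 240 to 330). The other two slices are in the left slot at cols 185 and 175.

Request:
jog_arm:
  delta_pos:
    - [3,0,12]
    - [3,0,12]
    - [3,0,12]
  yaw: [0,0,0]
  jaw: [0.1,0.1,0.1]

```text
t: 5.0
eef_pos: [598.5, 246.7, 197.9]
eef_rot: [1.731, 2.622, 0.001]
wrist_force: [-0.1, 0.3, 0.8]
grip_width: 42.3
grasp_force: 0.0
```

Request:
jog_arm:
  delta_pos:
    - [0,0,0]
    - [0,0,0]
    - [0,0,0]
    - [0,0,0]
    - [0,0,0]
  yaw: [0,0,0,0,0]
  jaw: [1,1,1,1,1]
  newtons: 4

```text
t: 5.5
eef_pos: [598.3, 246.6, 197.6]
eef_rot: [-1.731, -2.622, 0.0]
wrist_force: [-0.2, -0.8, 0.5]
grip_width: 12.7
grasp_force: 4.0
```

Request:
jog_arm:
  delta_pos:
    - [0,0,0]
    - [0,0,-10]
    - [0,0,-35]
    - [0,0,-65]
    - [0,0,-85]
  yaw: [0,0,0,0,0]
  jaw: [1,1,1,1,1]

```text
t: 6.0
eef_pos: [598.5, 246.7, 285.4]
eef_rot: [1.73, 2.621, 0.003]
wrist_force: [0.2, 0.1, -0.6]
grip_width: 13.1
grasp_force: 4.0
```

Run:
```python
from m import *
from go import *
r=rk(86);route((*r,275,19.45),(*r,150,19.45),(*r,98,19.45))
a=snap('scene')
m=mask(a,(60,40,30),(85,220,200));k=cv2.morphologyEx(m,cv2.MORPH_CLOSE,np.ones((9,9)));c=max(cv2.findContours(k,0,2)[0],key=cv2.contourArea)
print(cv2.minAreaRect(np.array([onz(a,*p[0],8)[:2] for p in c],np.float32)))
```

```text
t 6.0 at [598.5 246.7 285.4] yang 23.2 q [ 0.33  0.49  1.12 -0.    1.52 -0.07] w 13.1
-> (604, 107, 280, np.float64(21.30084449392388)) delta [-130.1, -50.1, 5.2] yaw 0.032 rows>= 2.8
-> (609, -32, 275, np.float64(19.450000000000006)) delta [-131.6, -45.9, 5.2] yaw 0.032 rows>= 2.8
-> (609, -32, 150, np.float64(19.450000000000006)) delta [0.0, 0.0, 125.0] yaw -0.0 rows>= 2.5
-> (609, -32, 98, np.float64(19.450000000000006)) delta [0.0, 0.0, 52.0] yaw -0.0 rows>= 1.0
((526.9642944335938, -61.0692138671875), (216.12258911132812, 92.81977844238281), 19.41718292236328)
```

Request:
jog_arm:
  delta_pos:
    - [-43,-17,0]
    - [-87,-33,0]
    - [-130,-50,0]
    - [-130,-50,0]
  yaw: [0.01,0.02,0.032,0.032]
  jaw: [1,1,1,1]

```text
t: 6.45
eef_pos: [603.7, 102.8, 282.7]
eef_rot: [1.778, 2.589, -0.001]
wrist_force: [0.1, -0.8, -0.3]
grip_width: 13.1
grasp_force: 4.0
```

Request:
jog_arm:
  delta_pos:
    - [-44,-15,0]
    - [-88,-31,0]
    - [-132,-46,0]
    - [-132,-46,40]
    - [-132,-46,80]
  yaw: [0.01,0.02,0.032,0.032,0.032]
  jaw: [1,1,1,1,1]

```text
t: 6.95
eef_pos: [608.9, -33.2, 202.1]
eef_rot: [1.815, 2.562, 0.002]
wrist_force: [0.5, 0.1, -0.0]
grip_width: 13.1
grasp_force: 4.0
```

Request:
jog_arm:
  delta_pos:
    - [0,0,0]
    - [0,0,0]
    - [0,0,0]
  yaw: [0,0,0]
  jaw: [1,1,1]

```text
t: 7.25
eef_pos: [609.5, -31.8, 205.0]
eef_rot: [1.811, 2.563, 0.003]
wrist_force: [-0.4, 0.3, 0.8]
grip_width: 13.0
grasp_force: 4.0
```

Run:
```python
from go import *
r=rk(86);route((*r,130,19.45),(*r,101,19.45))
s=snap('side','s1.png');a=snap('scene')
cv2.imwrite('pics/c4.png',np.hstack([cv2.resize(a['image'][130:280,180:330],(400,400),interpolation=2),cv2.resize(s['image'][120:260,230:370],(400,400),interpolation=2)]))
```

```text
t 7.2 at [609.5 -31.8 205. ] yang 19.5 q [-0.11  0.45  1.37  0.    1.32 -0.45] w 13.0
-> (609, -32, 130, np.float64(19.450000000000006)) delta [0.3, -0.8, 75.0] yaw 0.001 rows>= 1.5
-> (609, -32, 101, np.float64(19.450000000000006)) delta [0.0, 0.0, 29.0] yaw -0.0 rows>= 0.6
```

View pics/c4.png

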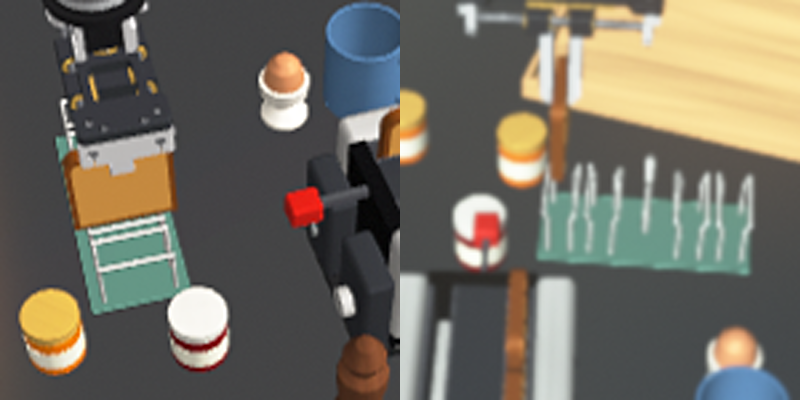

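The crop shows the slice hanging straight, above the end slot between its two hoops (side crop cols 548 to 575, slice at 558). Lowering it now.

Request:
jog_arm:
  delta_pos:
    - [0,-1,30]
    - [0,-1,55]
    - [0,-1,75]
    - [0,-1,90]
    - [0,-1,100]
  yaw: [0,0,0,0,0]
  jaw: [1,1,1,1,1]

```text
t: 7.85
eef_pos: [607.8, -32.5, 102.2]
eef_rot: [1.813, 2.565, 0.0]
wrist_force: [-0.3, -0.8, -0.6]
grip_width: 13.1
grasp_force: 4.0
```

Request:
jog_arm:
  delta_pos:
    - [0,0,2]
    - [0,0,4]
    - [0,0,4]
    - [0,0,4]
  yaw: [0,0,0,0]
  jaw: [1,1,1,1]

```text
t: 8.25
eef_pos: [607.9, -32.6, 99.2]
eef_rot: [1.813, 2.565, 0.001]
wrist_force: [0.1, 0.5, -0.6]
grip_width: 12.7
grasp_force: 4.0
```

Request:
jog_arm:
  delta_pos:
    - [0,0,1]
    - [0,0,1.5]
    - [0,0,1.5]
  yaw: [0,0,0]
  jaw: [1,1,1]

```text
t: 8.55
eef_pos: [607.8, -32.6, 97.4]
eef_rot: [1.813, 2.565, 0.001]
wrist_force: [-0.8, 0.7, 4.5]
grip_width: 12.7
grasp_force: 4.0
```

Request:
jog_arm:
  delta_pos:
    - [0,0,1]
    - [0,0,1]
    - [0,0,1]
  yaw: [0,0,0]
  jaw: [1,1,1]

```text
t: 8.85
eef_pos: [607.9, -32.6, 96.4]
eef_rot: [1.813, 2.565, 0.001]
wrist_force: [-0.7, -0.3, 4.9]
grip_width: 13.0
grasp_force: 4.0
```

Request:
jog_arm:
  delta_pos:
    - [0,0,0]
    - [0,0,0]
    - [0,0,0]
    - [0,0,-20]
    - [0,0,-50]
  yaw: [0,0,0,0,0]
  jaw: [0.4,0.4,0.4,0.4,0.4]

```text
t: 9.35
eef_pos: [606.7, -32.5, 144.7]
eef_rot: [-1.812, -2.562, 0.003]
wrist_force: [-0.1, -0.8, 0.3]
grip_width: 27.9
grasp_force: 0.0
```

Request:
jog_arm:
  delta_pos:
    - [0,0,-50]
    - [0,0,-100]
    - [0,0,-125]
    - [0,0,-125]
    - [0,0,-125]
  yaw: [0,0,0,0,0]
  jaw: [0.4,0.4,0.4,0.4,0.4]

```text
t: 9.85
eef_pos: [607.5, -32.6, 270.4]
eef_rot: [-1.813, -2.565, 0.0]
wrist_force: [0.6, -0.3, -0.3]
grip_width: 28.3
grasp_force: 0.0
```

Run:
```python
from go import *
s=toaster(-33,-48);route((*s,272,23.1),(*s,195,23.1))
a=snap('scene');s=snap('side')
cv2.imwrite('pics/c5.png',np.hstack([cv2.resize(a['image'][130:280,180:330],(400,400),interpolation=2),cv2.resize(s['image'][120:260,230:370],(400,400),interpolation=2)]))
```

```text
t 9.8 at [607.5 -32.6 270.4] yang 19.5 q [-0.11  0.41  1.28 -0.    1.46 -0.45] w 28.3
-> (572, 94, 271, np.float64(21.290759465287636)) delta [131.1, 9.1, -0.8] yaw -0.032 rows>= 2.6
-> (537, 221, 272, np.float64(23.10000000000001)) delta [130.8, 13.3, -0.8] yaw -0.032 rows>= 2.6
-> (537, 221, 195, np.float64(23.10000000000001)) delta [0.0, 0.0, 77.0] yaw -0.0 rows>= 1.5
```

View pics/c5.png

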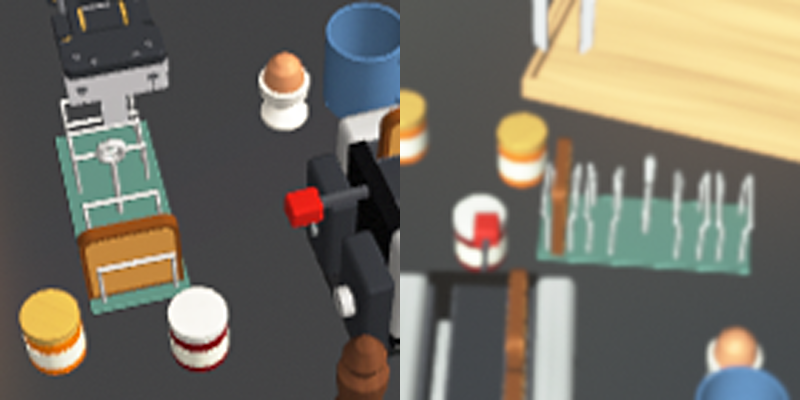

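The first slice is racked upright in the end slot (side crop col 560). Next is slice A.

Request:
jog_arm:
  delta_pos:
    - [131,9,0]
    - [131,9,0]
    - [131,9,0]
    - [131,9,0]
  yaw: [-0.032,-0.032,-0.032,-0.032]
  jaw: [0.2,0.2,0.2,0.2]

```text
t: 10.35
eef_pos: [571.2, 97.1, 269.7]
eef_rot: [-1.766, -2.596, 0.002]
wrist_force: [1.4, -0.4, -0.1]
grip_width: 38.1
grasp_force: 0.0
```

Request:
jog_arm:
  delta_pos:
    - [131,13,0]
    - [131,13,0]
    - [131,13,0]
    - [131,13,15]
    - [131,13,15]
  yaw: [-0.032,-0.032,-0.032,-0.032,-0.032]
  jaw: [0.2,0.2,0.2,0.2,0.2]

```text
t: 10.85
eef_pos: [536.3, 220.5, 253.2]
eef_rot: [-1.728, -2.62, 0.006]
wrist_force: [0.3, -0.3, -0.2]
grip_width: 37.5
grasp_force: 0.0
```

Request:
jog_arm:
  delta_pos:
    - [0,0,0]
    - [0,0,0]
  yaw: [0,0]
  jaw: [0.2,0.2]

```text
t: 11.05
eef_pos: [537.4, 219.8, 256.2]
eef_rot: [1.732, 2.621, -0.0]
wrist_force: [0.0, -0.3, 0.3]
grip_width: 37.5
grasp_force: 0.0
```

Run:
```python
from m import *
from go import *
w=snap('wrist')
s=toaster(-33,-48);route((*s,195,23.1))
# toast-coloured area columns between the fingers
m=mask(w,(5,120,60),(20,255,255),(200,60,360,300))
print(blobs(m,100), [np.round(proj(w,[*toaster(x,y),196])).tolist() for x in(-39.5,-26.5) for y in (-92,0)])
```

```text
t 11.1 at [537.4 219.9 256.3] yang 23.1 q [ 0.33  0.35  1.39 -0.    1.4  -0.08] w 37.4
-> (537, 221, 195, np.float64(23.100000000000005)) delta [0.9, 0.2, 61.3] yaw -0.0 rows>= 1.2
[(array([283. , 102.4]), [274, 60, 19, 89, 1627]), (array([283.6, 221.7]), [275, 167, 18, 111, 1825]), (array([209.4, 291.8]), [203, 285, 13, 15, 119])] [[276.0, 282.0], [275.0, 167.0], [293.0, 282.0], [293.0, 167.0]]
```

Request:
jog_arm:
  delta_pos:
    - [4,0,30]
    - [4,0,50]
    - [4,0,61]
    - [4,0,61]
    - [4,0,61]
  yaw: [0,0,0,0,0]
  jaw: [0.2,0.2,0.2,0.2,0.2]
  newtons: 4

```text
t: 11.6
eef_pos: [535.8, 224.3, 196.0]
eef_rot: [1.731, 2.621, 0.002]
wrist_force: [0.4, 0.5, -0.1]
grip_width: 37.5
grasp_force: 0.0
```

Request:
jog_arm:
  delta_pos:
    - [0,0,0]
    - [0,0,0]
    - [0,0,0]
    - [0,0,0]
    - [0,0,0]
  yaw: [0,0,0,0,0]
  jaw: [1,1,1,1,1]

```text
t: 12.1
eef_pos: [535.5, 224.4, 195.3]
eef_rot: [1.73, 2.622, 0.001]
wrist_force: [-0.1, -0.7, 3.2]
grip_width: 12.9
grasp_force: 4.0
```

Request:
jog_arm:
  delta_pos:
    - [0,0,-10]
    - [0,0,-30]
    - [0,0,-55]
    - [0,0,-80]
    - [0,0,-85]
  yaw: [0,0,0,0,0]
  jaw: [1,1,1,1,1]

```text
t: 12.6
eef_pos: [536.0, 224.6, 283.3]
eef_rot: [1.729, 2.62, 0.006]
wrist_force: [0.1, 0.6, -0.0]
grip_width: 12.7
grasp_force: 4.0
```

```bash
cat > rack.py <<'E'
from m import *
from go import *
def rackpose(s):
    m=mask(s,(60,40,30),(85,220,200));k=cv2.morphologyEx(m,cv2.MORPH_CLOSE,np.ones((9,9)));c=max(cv2.findContours(k,0,2)[0],key=cv2.contourArea)
    return cv2.minAreaRect(np.array([onz(s,*p[0],8)[:2] for p in c],np.float32))
E
python3 - <<'E'
from rack import *
print(rackpose(snap('side')),rackpose(snap('scene')))
r=rk(44);route((*r,277,19.45),(*r,200,19.45))
E
```

```text
((527.525390625, -60.38731384277344), (214.09103393554688, 99.80377197265625), 19.40752601623535) ((485.36773681640625, -75.72738647460938), (127.87992095947266, 92.77618408203125), 19.394012451171875)
t 12.7 at [535.4 224.4 280.4] yang 23.2 q [ 0.33  0.33  1.35 -0.    1.45 -0.07] w 12.6
-> (552, 89, 279, np.float64(21.300088927236153)) delta [-130.8, -37.7, 1.7] yaw 0.032 rows>= 2.7
-> (569, -46, 277, np.float64(19.449999999999996)) delta [-132.0, -33.5, 1.7] yaw 0.032 rows>= 2.7
-> (569, -46, 200, np.float64(19.449999999999996)) delta [-0.0, -0.0, 77.0] yaw -0.0 rows>= 1.5
```

Request:
jog_arm:
  delta_pos:
    - [-43,-12,0]
    - [-87,-25,0]
    - [-131,-38,0]
    - [-131,-38,0]
  yaw: [0.01,0.02,0.032,0.032]
  jaw: [1,1,1,1]

```text
t: 13.1
eef_pos: [551.9, 84.7, 278.3]
eef_rot: [-1.778, -2.589, 0.003]
wrist_force: [-0.3, 1.1, -0.5]
grip_width: 12.8
grasp_force: 4.0
```

Request:
jog_arm:
  delta_pos:
    - [-44,-11,0]
    - [-88,-22,0]
    - [-132,-33,0]
    - [-132,-33,40]
    - [-132,-33,75]
  yaw: [0.01,0.02,0.032,0.032,0.032]
  jaw: [1,1,1,1,1]

```text
t: 13.6
eef_pos: [568.7, -46.8, 202.5]
eef_rot: [-1.815, -2.563, 0.001]
wrist_force: [0.3, 0.3, -0.5]
grip_width: 13.0
grasp_force: 4.0
```

Request:
jog_arm:
  delta_pos:
    - [0,0,0]
    - [0,0,0]
    - [0,0,0]
  yaw: [0,0,0]
  jaw: [1,1,1]

```text
t: 13.9
eef_pos: [569.8, -45.6, 206.8]
eef_rot: [1.812, 2.564, 0.002]
wrist_force: [0.7, -0.2, -0.2]
grip_width: 12.9
grasp_force: 4.0
```

Run:
```python
from rack import *
r=rk(44);route((*r,99,19.45));print(rackpose(snap('side')))
```

```text
t 13.9 at [569.8 -45.6 206.8] yang 19.5 q [-0.14  0.36  1.49  0.    1.29 -0.48] w 12.9
-> (569, -46, 99, np.float64(19.45)) delta [0.0, -0.9, 107.8] yaw 0.001 rows>= 2.2
((528.3856201171875, -59.94429016113281), (215.95849609375, 99.53970336914062), 19.40752601623535)
```

Request:
jog_arm:
  delta_pos:
    - [0,-1,30]
    - [0,-1,60]
    - [0,-1,82]
    - [0,-1,98]
    - [0,-1,106]
  yaw: [0,0,0,0,0]
  jaw: [1,1,1,1,1]

```text
t: 14.45
eef_pos: [568.3, -46.1, 98.8]
eef_rot: [1.813, 2.565, 0.0]
wrist_force: [0.9, -0.1, 0.5]
grip_width: 12.9
grasp_force: 4.0
```

Request:
jog_arm:
  delta_pos:
    - [0,0,1]
    - [0,0,2]
    - [0,0,2]
    - [0,0,2]
  yaw: [0,0,0,0]
  jaw: [1,1,1,1]

```text
t: 14.85
eef_pos: [568.5, -46.3, 97.8]
eef_rot: [1.813, 2.564, 0.001]
wrist_force: [0.5, 0.2, -0.9]
grip_width: 12.6
grasp_force: 4.0
```

Request:
jog_arm:
  delta_pos:
    - [0,0,1]
    - [0,0,2]
    - [0,0,2]
  yaw: [0,0,0]
  jaw: [1,1,1]

```text
t: 15.15
eef_pos: [568.3, -46.3, 95.1]
eef_rot: [1.813, 2.565, 0.0]
wrist_force: [0.0, 0.4, 1.3]
grip_width: 13.2
grasp_force: 4.0
```

Request:
jog_arm:
  delta_pos:
    - [0,0,1]
    - [0,0,1]
    - [0,0,1]
  yaw: [0,0,0]
  jaw: [1,1,1]

```text
t: 15.45
eef_pos: [568.4, -46.4, 94.3]
eef_rot: [1.813, 2.565, 0.0]
wrist_force: [-1.1, 0.3, 5.0]
grip_width: 13.1
grasp_force: 4.0
```

Contact felt at the expected height. Releasing, then going for slice B at (-33, +46).

Request:
jog_arm:
  delta_pos:
    - [0,0,0]
    - [0,0,0]
    - [0,0,0]
    - [0,0,-20]
    - [0,0,-50]
  yaw: [0,0,0,0,0]
  jaw: [0.45,0.45,0.45,0.45,0.45]

```text
t: 15.95
eef_pos: [567.3, -46.2, 142.9]
eef_rot: [-1.812, -2.563, 0.003]
wrist_force: [0.9, -0.2, 0.2]
grip_width: 25.5
grasp_force: 0.0
```

Request:
jog_arm:
  delta_pos:
    - [0,0,-50]
    - [0,0,-100]
    - [0,0,-125]
    - [0,0,-125]
    - [0,0,-125]
  yaw: [0,0,0,0,0]
  jaw: [0.4,0.4,0.4,0.4,0.4]

```text
t: 16.45
eef_pos: [568.0, -46.3, 268.4]
eef_rot: [-1.813, -2.565, 0.0]
wrist_force: [-0.8, -1.0, -0.8]
grip_width: 28.5
grasp_force: 0.0
```

Run:
```python
from rack import *
s=toaster(-33,46);route((*s,256,23.1))
```

```text
t 16.4 at [568.  -46.3 268.4] yang 19.5 q [-0.15  0.32  1.4   0.    1.42 -0.49] w 28.5
-> (534, 130, 262, np.float64(21.29085269194781)) delta [177.9, 27.0, 6.2] yaw -0.032 rows>= 3.6
-> (500, 307, 256, np.float64(23.099999999999998)) delta [177.0, 32.6, 6.2] yaw -0.032 rows>= 3.6
```

Request:
jog_arm:
  delta_pos:
    - [178,27,6]
    - [178,27,6]
    - [178,27,6]
    - [178,27,6]
    - [178,27,6]
  yaw: [-0.032,-0.032,-0.032,-0.032,-0.032]
  jaw: [0.2,0.2,0.2,0.2,0.2]

```text
t: 16.95
eef_pos: [533.0, 133.5, 261.0]
eef_rot: [-1.766, -2.595, 0.003]
wrist_force: [-0.1, -0.5, 0.6]
grip_width: 37.9
grasp_force: 0.0
```

Request:
jog_arm:
  delta_pos:
    - [177,33,6]
    - [177,33,6]
    - [177,33,6]
    - [177,33,6]
    - [177,33,6]
  yaw: [-0.032,-0.032,-0.032,-0.032,-0.032]
  jaw: [0.2,0.2,0.2,0.2,0.2]

```text
t: 17.45
eef_pos: [499.7, 309.5, 254.8]
eef_rot: [-1.726, -2.623, 0.004]
wrist_force: [0.3, -0.7, 0.3]
grip_width: 37.9
grasp_force: 0.0
```

Request:
jog_arm:
  delta_pos:
    - [0,0,0]
    - [0,0,0]
  yaw: [0,0]
  jaw: [0.2,0.2]

```text
t: 17.65
eef_pos: [501.1, 306.0, 256.3]
eef_rot: [-1.732, -2.62, 0.002]
wrist_force: [-0.3, 0.8, 1.0]
grip_width: 37.6
grasp_force: 0.0
```

Run:
```python
from rack import *
w=snap('wrist')
s=toaster(-33,48);route((*s,195,23.1))
m=mask(w,(5,120,60),(20,255,255),(200,60,360,300))
print(blobs(m,100), [np.round(proj(w,[*toaster(x,y),196])).tolist() for x in(-39.5,-26.5) for y in (4,92)])
```

```text
t 17.7 at [501.2 306.  256.6] yang 23.1 q [ 0.49  0.36  1.37 -0.    1.41  0.08] w 37.5
-> (499, 309, 195, np.float64(23.099999999999998)) delta [3.5, -0.4, 61.6] yaw -0.001 rows>= 1.2
[(array([282.9, 210. ]), [274, 157, 19, 109, 1810]), (array([209.7, 291.8]), [203, 285, 13, 15, 110])] [[276.0, 279.0], [275.0, 169.0], [292.0, 279.0], [293.0, 169.0]]
```

Request:
jog_arm:
  delta_pos:
    - [12,0,30]
    - [12,0,50]
    - [12,0,61]
    - [12,0,61]
    - [12,0,61]
  yaw: [0,0,0,0,0]
  jaw: [0.2,0.2,0.2,0.2,0.2]
  newtons: 4

```text
t: 18.2
eef_pos: [496.5, 318.0, 196.9]
eef_rot: [1.731, 2.621, 0.001]
wrist_force: [1.1, -0.4, 0.0]
grip_width: 37.3
grasp_force: 0.0
```

Request:
jog_arm:
  delta_pos:
    - [0,0,0]
    - [0,0,0]
    - [0,0,0]
    - [0,0,0]
    - [0,0,0]
  yaw: [0,0,0,0,0]
  jaw: [1,1,1,1,1]

```text
t: 18.7
eef_pos: [496.1, 318.5, 196.3]
eef_rot: [1.73, 2.622, 0.001]
wrist_force: [0.3, -0.0, 2.7]
grip_width: 13.2
grasp_force: 4.0
```

Request:
jog_arm:
  delta_pos:
    - [0,0,-10]
    - [0,0,-30]
    - [0,0,-55]
    - [0,0,-80]
    - [0,0,-85]
  yaw: [0,0,0,0,0]
  jaw: [1,1,1,1,1]

```text
t: 19.2
eef_pos: [496.5, 318.7, 284.4]
eef_rot: [1.729, 2.62, 0.007]
wrist_force: [0.0, -0.8, -0.1]
grip_width: 13.3
grasp_force: 4.0
```

Run:
```python
from rack import *
print(rackpose(snap('side')))
r=rk(-86);route((*r,277,19.45))
```

```text
((481.17071533203125, -76.72502136230469), (115.79200744628906, 100.31958770751953), 19.40807342529297)
t 19.2 at [496.4 318.7 283.2] yang 23.1 q [ 0.51  0.35  1.32 -0.    1.46  0.1 ] w 13.0
-> (471, 115, 280, np.float64(21.29958249805073)) delta [-177.7, -103.1, 3.1] yaw 0.032 rows>= 4.1
-> (446, -89, 277, np.float64(19.449999999999992)) delta [-180.9, -97.3, 3.1] yaw 0.032 rows>= 4.1
```

Request:
jog_arm:
  delta_pos:
    - [-43,-25,0]
    - [-86,-50,0]
    - [-129,-75,0]
    - [-165,-95,0]
    - [-178,-103,0]
  yaw: [0.008,0.016,0.024,0.032,0.032]
  jaw: [1,1,1,1,1]

```text
t: 19.75
eef_pos: [470.5, 111.5, 280.0]
eef_rot: [-1.775, -2.591, 0.002]
wrist_force: [0.7, 1.1, -0.8]
grip_width: 13.1
grasp_force: 4.0
```

Request:
jog_arm:
  delta_pos:
    - [-43,-24,0]
    - [-87,-47,0]
    - [-130,-70,0]
    - [-168,-90,0]
    - [-181,-97,0]
  yaw: [0.008,0.016,0.024,0.032,0.032]
  jaw: [1,1,1,1,1]

```text
t: 20.25
eef_pos: [446.0, -92.2, 280.0]
eef_rot: [-1.816, -2.562, 0.001]
wrist_force: [0.3, 0.0, -0.9]
grip_width: 13.0
grasp_force: 4.0
```

Request:
jog_arm:
  delta_pos:
    - [0,0,0]
    - [0,0,40]
    - [0,0,75]
    - [0,0,75]
    - [0,0,75]
  yaw: [0,0,0,0,0]
  jaw: [1,1,1,1,1]

```text
t: 20.75
eef_pos: [447.0, -88.8, 206.6]
eef_rot: [-1.812, -2.566, 0.0]
wrist_force: [-0.1, -0.7, -0.3]
grip_width: 13.1
grasp_force: 4.0
```

Run:
```python
from rack import *
r=rk(-86);route((*r,99,19.45));print(rackpose(snap('side')))
```

```text
t 20.8 at [447.  -88.8 206.6] yang 19.5 q [-0.28  0.11  1.8   0.    1.23 -0.62] w 13.1
-> (446, -89, 99, np.float64(19.450000000000003)) delta [-0.1, -0.7, 107.6] yaw 0.002 rows>= 2.2
((528.2071533203125, -60.007171630859375), (215.6295928955078, 99.53970336914062), 19.40752601623535)
```

Request:
jog_arm:
  delta_pos:
    - [0,-1,30]
    - [0,-1,60]
    - [0,-1,82]
    - [0,-1,98]
    - [0,-1,106]
  yaw: [0,0,0,0,0]
  jaw: [1,1,1,1,1]

```text
t: 21.3
eef_pos: [446.4, -89.8, 100.3]
eef_rot: [1.813, 2.565, 0.001]
wrist_force: [0.5, 0.7, -0.7]
grip_width: 13.1
grasp_force: 4.0
```

Request:
jog_arm:
  delta_pos:
    - [0,0,1]
    - [0,0,2]
    - [0,0,2]
    - [0,0,2]
  yaw: [0,0,0,0]
  jaw: [1,1,1,1]

```text
t: 21.7
eef_pos: [446.1, -90.0, 98.7]
eef_rot: [1.813, 2.564, 0.001]
wrist_force: [-0.3, 0.4, -0.1]
grip_width: 13.3
grasp_force: 4.0
```

Request:
jog_arm:
  delta_pos:
    - [0,0,1]
    - [0,0,1]
    - [0,0,1]
  yaw: [0,0,0]
  jaw: [1,1,1]

```text
t: 22.0
eef_pos: [445.7, -89.9, 97.0]
eef_rot: [1.814, 2.565, 0.0]
wrist_force: [0.7, -0.5, -0.5]
grip_width: 12.9
grasp_force: 4.0
```

Request:
jog_arm:
  delta_pos:
    - [0,0,1]
    - [0,0,1]
    - [0,0,1]
  yaw: [0,0,0]
  jaw: [1,1,1]

```text
t: 22.3
eef_pos: [445.8, -90.0, 96.0]
eef_rot: [1.814, 2.565, 0.0]
wrist_force: [0.5, 0.8, 1.2]
grip_width: 12.8
grasp_force: 4.0
```

Request:
jog_arm:
  delta_pos:
    - [0,0,1]
    - [0,0,1]
    - [0,0,1]
  yaw: [0,0,0]
  jaw: [1,1,1]

```text
t: 22.6
eef_pos: [445.9, -90.0, 95.1]
eef_rot: [1.813, 2.565, 0.0]
wrist_force: [0.6, -1.3, 3.7]
grip_width: 13.2
grasp_force: 4.0
```

Request:
jog_arm:
  delta_pos:
    - [0,0,0]
    - [0,0,0]
    - [0,0,0]
    - [0,0,-20]
    - [0,0,-50]
  yaw: [0,0,0,0,0]
  jaw: [0.45,0.45,0.45,0.45,0.45]

```text
t: 23.1
eef_pos: [444.9, -89.7, 144.3]
eef_rot: [-1.812, -2.563, 0.002]
wrist_force: [0.3, -0.4, -0.6]
grip_width: 25.5
grasp_force: 0.0
```

Request:
jog_arm:
  delta_pos:
    - [0,0,-50]
    - [0,0,-100]
    - [0,0,-120]
    - [0,0,-120]
    - [0,0,-120]
  yaw: [0,0,0,0,0]
  jaw: [0.4,0.4,0.4,0.4,0.4]

```text
t: 23.6
eef_pos: [445.5, -89.9, 264.2]
eef_rot: [-1.813, -2.565, 0.0]
wrist_force: [-0.0, 1.0, 0.4]
grip_width: 28.3
grasp_force: 0.0
```

Run:
```python
from rack import *
route((*RC,200,19.45))
b=snap('side');a=snap('scene');print(rackpose(b))
cv2.imwrite('pics/c6.png',np.hstack([cv2.resize(a['image'][130:330,150:350],(400,400),interpolation=2),cv2.resize(b['image'][90:270,210:410],(400,400),interpolation=2)]))
for n,s in (('scene',a),('side',b)):
    pickle.dump(s,open(n+'0.pkl','wb'))
    print('white',[(c,np.round(onz(s,*c,61)).tolist()) for c,st in blobs(mask(s,(0,0,190),(180,40,255),(238,232,275,275) if n=='scene' else (245,180,272,215)))])
    print('lid',[ (c,np.round(onz(s,*c,61)).tolist()) for c,st in blobs(mask(s,(18,110,140),(26,220,255),(180,230,225,330) if n=='scene' else (215,145,290,190)),20)])
    print(proj(s,[*RC,96]))
```

```text
t 23.6 at [445.5 -89.9 264.2] yang 19.5 q [-0.28  0.06  1.72 -0.    1.36 -0.62] w 28.3
-> (528, -60, 200, np.float64(19.45)) delta [0.3, 87.1, 64.2] yaw 0.001 rows>= 2.2
((528.3417358398438, -59.81975555419922), (215.95849609375, 99.27565002441406), 19.40752601623535)
white [(array([253.8, 247.3]), [669.0, 32.0, 61.0]), (array([259.1, 262.6]), [708.0, 48.0, 61.0])]
lid [(array([198.3, 248.3]), [682.0, -93.0, 61.0]), (array([196.9, 301.1]), [813.0, -72.0, 61.0])]
[221.71541369 186.95548022]
white [(array([255.6, 193.8]), [675.0, 30.0, 61.0]), (array([253.9, 208.9]), [654.0, 83.0, 61.0])]
lid [(array([229.8, 158.3]), [811.0, -69.0, 61.0]), (array([272.2, 166.2]), [680.0, -91.0, 61.0])]
[316.95364929 179.62315718]
```

View pics/c6.png

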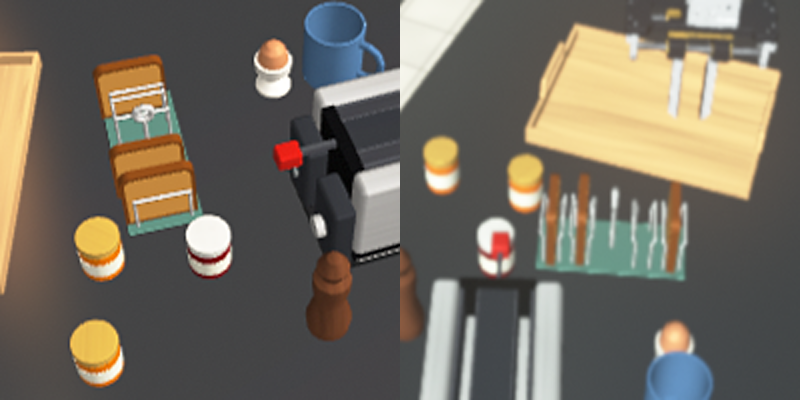

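All three slices are racked and the toaster is empty. The ring is at scene (222,187), matching the projection. Next I'll grip the ring.

Request:
jog_arm:
  delta_pos:
    - [0,44,0]
    - [0,88,0]
    - [0,88,30]
    - [0,88,64]
    - [0,88,64]
  yaw: [0,0,0,0,0]
  jaw: [0.36,0.36,0.36,0.36,0.36]

```text
t: 24.2
eef_pos: [526.6, -60.1, 195.7]
eef_rot: [-1.808, -2.559, 0.006]
wrist_force: [-0.1, -0.7, 1.5]
grip_width: 30.1
grasp_force: 0.0
```

Request:
jog_arm:
  delta_pos:
    - [0,0,0]
    - [0,0,0]
  yaw: [0,0]
  jaw: [0.36,0.36]

```text
t: 24.4
eef_pos: [529.1, -60.8, 202.5]
eef_rot: [1.813, 2.564, 0.001]
wrist_force: [-0.1, 0.2, 0.2]
grip_width: 29.8
grasp_force: 0.0
```

Run:
```python
from rack import *
route((*RC,99,19.45))
w=snap('wrist','w2.png');print(proj(w,[*RC,96]),proj(w,[*RC,111]))
```

```text
t 24.4 at [529.1 -60.8 202.5] yang 19.5 q [-0.18  0.28  1.6  -0.    1.25 -0.52] w 29.8
-> (528, -60, 99, np.float64(19.45)) delta [0.8, -1.4, 103.5] yaw 0.0 rows>= 2.1
[282.36031133 215.16888008] [282.27640876 219.38120421]
```

View pics/w2.png

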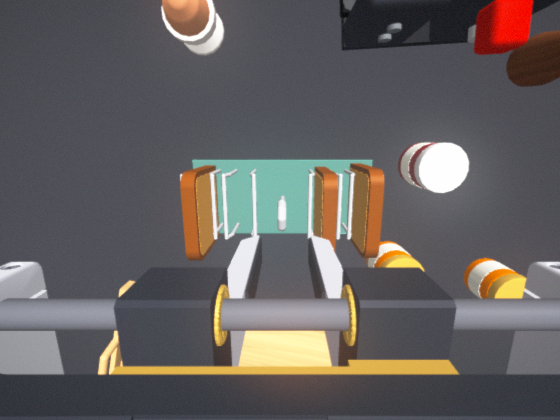

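The ring is at (282,214), as projected, and midway between the fingers. Grasping it.

Request:
jog_arm:
  delta_pos:
    - [1,-1,30]
    - [1,-1,60]
    - [1,-1,85]
    - [1,-1,103]
    - [1,-1,103]
  yaw: [0,0,0,0,0]
  jaw: [0.36,0.36,0.36,0.36,0.36]
  newtons: 30

```text
t: 24.95
eef_pos: [526.8, -60.0, 97.0]
eef_rot: [-1.813, -2.564, 0.001]
wrist_force: [-0.1, 0.2, 0.4]
grip_width: 30.0
grasp_force: 0.0
```

Request:
jog_arm:
  delta_pos:
    - [0,0,0]
    - [0,0,0]
    - [0,0,0]
    - [0,0,0]
    - [0,0,0]
  yaw: [0,0,0,0,0]
  jaw: [1,1,1,1,1]

```text
t: 25.45
eef_pos: [527.7, -60.2, 99.1]
eef_rot: [1.813, 2.564, 0.001]
wrist_force: [-3.1, -1.0, 7.0]
grip_width: 7.3
grasp_force: 30.0
```

Request:
jog_arm:
  delta_pos:
    - [0,0,-5]
    - [0,0,-15]
    - [0,0,-30]
    - [0,0,-45]
    - [0,0,-60]
  yaw: [0,0,0,0,0]
  jaw: [1,1,1,1,1]

```text
t: 25.95
eef_pos: [527.3, -59.9, 159.1]
eef_rot: [-1.814, -2.565, -0.0]
wrist_force: [0.9, 0.5, -5.2]
grip_width: 7.2
grasp_force: 30.0
```

Request:
jog_arm:
  delta_pos:
    - [0,0,-10]
    - [0,0,-20]
    - [0,0,-25]
    - [0,0,-25]
    - [0,0,-25]
  yaw: [0,0,0,0,0]
  jaw: [1,1,1,1,1]

```text
t: 26.45
eef_pos: [527.2, -60.0, 182.5]
eef_rot: [-1.813, -2.565, 0.001]
wrist_force: [0.6, 0.1, -5.3]
grip_width: 7.4
grasp_force: 30.0
```

```bash
cat >> go.py <<'E'
def tr(x,y): c,s=np.cos(np.radians(5.6)),np.sin(np.radians(5.6));return np.array([565,-339])+np.array([c*x-s*y,s*x+c*y])
E
python3 - <<'E'
from rack import *
r=tr(0,-55);h=here();route((*r,h[2],5.6),mm=95)
a=snap('scene');b=snap('side')
cv2.imwrite('pics/c7.png',np.hstack([cv2.resize(a['image'][100:300,150:350],(400,400),interpolation=2),cv2.resize(b['image'][70:250,210:410],(400,400),interpolation=2)]))
E
```

```text
t 26.4 at [527.2 -60.  182.5] yang 19.5 q [-0.18  0.3   1.63 -0.    1.21 -0.52] w 7.4
-> (538, -143, 182, np.float64(16.011059980560635)) delta [-82.3, -17.7, 0.0] yaw 0.061 rows>= 1.7
-> (549, -227, 182, np.float64(12.54070665370709)) delta [-83.2, -12.6, 0.0] yaw 0.061 rows>= 1.7
-> (560, -310, 182, np.float64(9.070353326853546)) delta [-83.8, -7.6, 0.0] yaw 0.061 rows>= 1.7
-> (570, -394, 182, np.float64(5.600000000000001)) delta [-84.1, -2.5, 0.0] yaw 0.061 rows>= 1.7
```

View pics/c7.png

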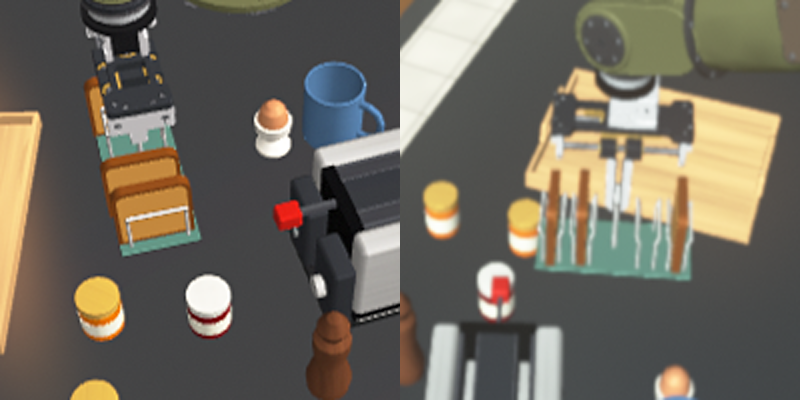

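The rack hangs level with the slices upright. I'll carry it gently to the tray.

Request:
jog_arm:
  delta_pos:
    - [-10,-2,0]
    - [-28,-6,0]
    - [-47,-10,0]
    - [-65,-14,0]
    - [-82,-18,0]
  yaw: [0.008,0.02,0.035,0.05,0.061]
  jaw: [1,1,1,1,1]

```text
t: 27.05
eef_pos: [537.8, -144.8, 182.7]
eef_rot: [-1.892, -2.507, 0.0]
wrist_force: [0.1, -0.6, -4.4]
grip_width: 7.1
grasp_force: 30.0
```

Request:
jog_arm:
  delta_pos:
    - [-17,-2,0]
    - [-34,-5,0]
    - [-51,-8,0]
    - [-67,-10,0]
    - [-83,-13,0]
  yaw: [0.012,0.024,0.036,0.048,0.061]
  jaw: [1,1,1,1,1]

```text
t: 27.55
eef_pos: [548.3, -228.0, 182.9]
eef_rot: [1.968, 2.449, 0.0]
wrist_force: [-0.3, -0.9, -4.6]
grip_width: 7.7
grasp_force: 30.0
```

Request:
jog_arm:
  delta_pos:
    - [-17,-1,0]
    - [-34,-3,0]
    - [-51,-5,0]
    - [-67,-6,0]
    - [-84,-8,0]
  yaw: [0.012,0.024,0.036,0.048,0.061]
  jaw: [1,1,1,1,1]

```text
t: 28.05
eef_pos: [558.6, -311.7, 182.9]
eef_rot: [-2.041, -2.388, -0.0]
wrist_force: [0.3, 0.3, -4.4]
grip_width: 7.5
grasp_force: 30.0
```

Request:
jog_arm:
  delta_pos:
    - [-20,0,0]
    - [-40,-1,0]
    - [-58,-1,0]
    - [-74,-2,0]
    - [-84,-2,0]
  yaw: [0.012,0.024,0.036,0.048,0.061]
  jaw: [1,1,1,1,1]

```text
t: 28.55
eef_pos: [569.4, -395.4, 182.5]
eef_rot: [-2.114, -2.323, 0.0]
wrist_force: [-0.1, 0.7, -4.8]
grip_width: 7.4
grasp_force: 30.0
```

Request:
jog_arm:
  delta_pos:
    - [0,0,0]
    - [0,0,10]
    - [0,0,25]
    - [0,0,35]
    - [0,0,40]
  yaw: [0,0,0,0,0]
  jaw: [1,1,1,1,1]

```text
t: 29.05
eef_pos: [569.3, -392.9, 140.8]
eef_rot: [-2.11, -2.324, 0.0]
wrist_force: [-0.9, -1.0, -4.9]
grip_width: 7.5
grasp_force: 30.0
```

Run:
```python
from rack import *
r=tr(0,-55);route((*r,109,5.6))
a=snap('scene');b=snap('side')
cv2.imwrite('pics/c8.png',np.hstack([cv2.resize(a['image'][110:300,20:220],(400,400),interpolation=2),cv2.resize(b['image'][50:220,250:420],(400,400),interpolation=2)]))
```

```text
t 29.1 at [ 569.3 -392.9  140.8] yang 5.5 q [-0.66  0.69  1.15  0.    1.3  -0.75] w 7.5
-> (570, -394, 109, np.float64(5.599999999999994)) delta [-0.9, 1.0, 31.8] yaw -0.001 rows>= 0.6
```

View pics/c8.png

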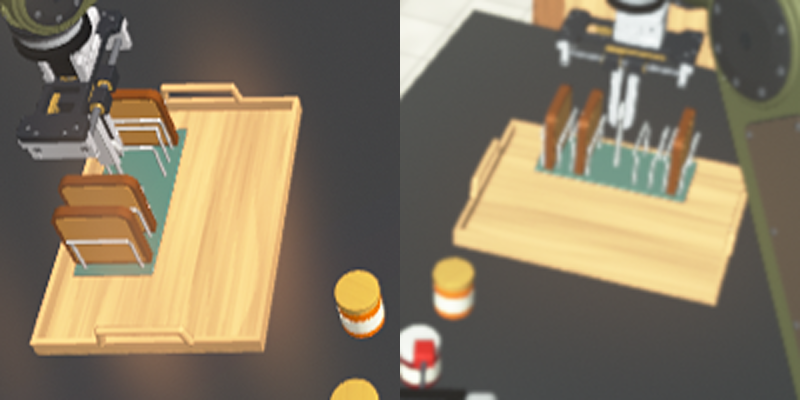

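The rack is level and inside the tray outline in both views. Lowering it; contact is expected at TCP z of about 105.

Request:
jog_arm:
  delta_pos:
    - [0,0,10]
    - [0,0,20]
    - [0,0,27]
    - [0,0,32]
    - [0,0,32]
  yaw: [0,0,0,0,0]
  jaw: [1,1,1,1,1]

```text
t: 29.65
eef_pos: [569.4, -393.5, 109.9]
eef_rot: [-2.111, -2.324, 0.0]
wrist_force: [-0.3, 0.6, -5.0]
grip_width: 7.5
grasp_force: 30.0
```

Request:
jog_arm:
  delta_pos:
    - [0,0,1]
    - [0,0,2]
    - [0,0,2]
    - [0,0,2]
  yaw: [0,0,0,0]
  jaw: [1,1,1,1]

```text
t: 30.05
eef_pos: [569.7, -393.7, 109.2]
eef_rot: [2.112, 2.325, 0.0]
wrist_force: [0.6, -0.2, -5.4]
grip_width: 7.2
grasp_force: 30.0
```

Request:
jog_arm:
  delta_pos:
    - [0,0,1]
    - [0,0,1]
    - [0,0,1]
  yaw: [0,0,0]
  jaw: [1,1,1]

```text
t: 30.35
eef_pos: [569.6, -393.7, 107.9]
eef_rot: [-2.112, -2.325, 0.0]
wrist_force: [0.1, 0.4, -4.4]
grip_width: 7.5
grasp_force: 30.0
```

Request:
jog_arm:
  delta_pos:
    - [0,0,1]
    - [0,0,2]
    - [0,0,2]
  yaw: [0,0,0]
  jaw: [1,1,1]

```text
t: 30.65
eef_pos: [569.6, -393.6, 105.7]
eef_rot: [-2.112, -2.325, 0.0]
wrist_force: [0.3, -0.7, -5.0]
grip_width: 7.3
grasp_force: 30.0
```

Request:
jog_arm:
  delta_pos:
    - [0,0,0.5]
    - [0,0,1]
    - [0,0,1]
  yaw: [0,0,0]
  jaw: [1,1,1]

```text
t: 30.95
eef_pos: [569.7, -393.7, 105.2]
eef_rot: [2.112, 2.325, 0.0]
wrist_force: [-1.4, -0.1, -1.8]
grip_width: 7.5
grasp_force: 30.0
```

Request:
jog_arm:
  delta_pos:
    - [0,0,1]
    - [0,0,1]
    - [0,0,1]
  yaw: [0,0,0]
  jaw: [1,1,1]

```text
t: 31.25
eef_pos: [569.8, -393.8, 105.2]
eef_rot: [2.112, 2.325, 0.0]
wrist_force: [-5.5, 3.2, 4.7]
grip_width: 7.5
grasp_force: 30.0
```

Request:
jog_arm:
  delta_pos:
    - [0,0,0]
    - [0,0,0]
    - [0,0,0]
    - [0,0,-20]
    - [0,0,-50]
  yaw: [0,0,0,0,0]
  jaw: [0.4,0.4,0.4,0.4,0.4]

```text
t: 31.75
eef_pos: [569.1, -393.3, 152.7]
eef_rot: [-2.11, -2.323, 0.0]
wrist_force: [0.7, -0.2, 0.8]
grip_width: 28.2
grasp_force: 0.0
```

Request:
jog_arm:
  delta_pos:
    - [0,0,-50]
    - [0,0,-80]
    - [0,0,-80]
    - [0,0,-80]
  yaw: [0,0,0,0]
  jaw: [0.4,0.4,0.4,0.4]

```text
t: 32.15
eef_pos: [569.7, -393.7, 234.0]
eef_rot: [2.112, 2.325, 0.0]
wrist_force: [-0.2, -0.5, -0.6]
grip_width: 28.1
grasp_force: 0.0
```

Run:
```python
from rack import *
a=snap('scene');b=snap('side');print(rackpose(b))
for n,s in (('scene',a),('side',b)):
    print('white',[(c,st[4],np.round(onz(s,*c,61)).tolist()) for c,st in blobs(mask(s,(0,0,190),(180,40,255),(225,225,290,290) if n=='scene' else (235,170,290,215)))])
    print('lid',[ (c,np.round(onz(s,*c,61)).tolist()) for c,st in blobs(mask(s,(18,110,140),(26,220,255),(178,230,235,330) if n=='scene' else (215,145,290,200)),20)])
route((681,-92,235,5.6),(681,-92,140,5.6))
```

```text
((572.9273681640625, -400.7198181152344), (207.03167724609375, 84.1077651977539), 5.534416675567627)
white [(array([253.8, 247.3]), 351, [669.0, 32.0, 61.0]), (array([259.1, 262.6]), 54, [708.0, 48.0, 61.0])]
lid [(array([198.4, 248.3]), [682.0, -93.0, 61.0]), (array([196.9, 301.1]), [813.0, -72.0, 61.0])]
white [(array([271.2, 179.2]), 61, [660.0, -40.0, 61.0]), (array([255.6, 193.8]), 129, [675.0, 30.0, 61.0]), (array([253.9, 208.9]), 43, [654.0, 83.0, 61.0])]
lid [(array([229.9, 158.2]), [810.0, -69.0, 61.0]), (array([272.1, 166.2]), [680.0, -90.0, 61.0])]
t 32.2 at [ 569.4 -393.5  232.3] yang 5.5 q [-0.66  0.63  1.03 -0.    1.48 -0.75] w 28.4
-> (625, -243, 234, np.float64(5.54901892764593)) delta [144.7, 70.0, -1.4] yaw -0.001 rows>= 3.2
-> (681, -92, 235, np.float64(5.600000000000007)) delta [144.6, 70.1, -1.4] yaw -0.001 rows>= 3.2
-> (681, -92, 140, np.float64(5.600000000000007)) delta [0.0, 0.0, 95.0] yaw -0.0 rows>= 1.9
```

Request:
jog_arm:
  delta_pos:
    - [145,70,0]
    - [145,70,0]
    - [145,70,0]
    - [145,70,0]
    - [145,70,0]
  yaw: [0,0,0,0,0]
  jaw: [-0.7,-0.7,-0.7,-0.7,-0.7]
  newtons: 15

```text
t: 32.75
eef_pos: [625.8, -241.0, 232.8]
eef_rot: [-2.108, -2.327, 0.001]
wrist_force: [-0.8, -0.6, -1.5]
grip_width: 64.9
grasp_force: 0.0
```

Request:
jog_arm:
  delta_pos:
    - [145,70,0]
    - [145,70,0]
    - [145,70,0]
    - [145,70,40]
    - [145,70,75]
  yaw: [0,0,0,0,0]
  jaw: [-0.7,-0.7,-0.7,-0.7,-0.7]

```text
t: 33.25
eef_pos: [681.4, -91.2, 157.1]
eef_rot: [2.111, 2.327, -0.0]
wrist_force: [-1.0, -0.6, -0.6]
grip_width: 79.8
grasp_force: 0.0
```

Request:
jog_arm:
  delta_pos:
    - [0,0,0]
    - [0,0,0]
  yaw: [0,0]
  jaw: [-0.7,-0.7]

```text
t: 33.45
eef_pos: [681.1, -93.3, 159.4]
eef_rot: [-2.114, -2.323, 0.001]
wrist_force: [0.9, -1.1, 1.2]
grip_width: 80.0
grasp_force: 0.0
```

Run:
```python
from rack import *
w=snap('wrist')
for c,st in blobs(mask(w,(18,110,120),(27,230,255),(100,60,500,300)),60): print(c,st,np.round(onz(w,*c,61)))
print(proj(w,[681,-92,61]))
a=snap('scene');print('lid',[ (c,np.round(onz(a,*c,61)).tolist()) for c,st in blobs(mask(a,(18,110,140),(26,220,255),(178,230,235,330)),20)])
route((681,-92,43,5.6))
```

```text
[429.1 207.3] [399, 179, 61, 57, 2675] [808. -71.  61.]
[282.9 217.2] [255, 190, 57, 56, 2457] [680. -92.  61.]
[126.9 292.3] [113, 285, 28, 15, 275] [ 539. -180.   61.]
[443.7 291.8] [433, 285, 25, 15, 198] [ 840. -151.   61.]
[284.02489231 217.15693323]
lid [(array([199.2, 248.9]), [684.0, -91.0, 61.0]), (array([196.9, 301.1]), [813.0, -72.0, 61.0])]
t 33.5 at [681.8 -93.  161.3] yang 5.4 q [-0.19  0.66  1.15 -0.    1.33 -0.28] w 80.3
-> (681, -92, 43, np.float64(5.600000000000003)) delta [1.1, -0.7, 118.3] yaw -0.003 rows>= 2.4
```

Request:
jog_arm:
  delta_pos:
    - [1,-1,45]
    - [1,-1,85]
    - [1,-1,108]
    - [1,-1,118]
    - [1,-1,118]
  yaw: [0,0,0,0,0]
  jaw: [-0.7,-0.7,-0.7,-0.7,-0.7]

```text
t: 34.05
eef_pos: [680.4, -91.3, 41.4]
eef_rot: [2.113, 2.325, 0.0]
wrist_force: [-0.5, 0.5, -0.9]
grip_width: 79.9
grasp_force: 0.0
```

Request:
jog_arm:
  delta_pos:
    - [0,0,0]
    - [0,0,0]
    - [0,0,0]
    - [0,0,0]
    - [0,0,0]
  yaw: [0,0,0,0,0]
  jaw: [1,1,1,1,1]
  newtons: 15

```text
t: 34.55
eef_pos: [680.4, -90.8, 41.7]
eef_rot: [2.112, 2.325, 0.001]
wrist_force: [-1.4, 0.4, 4.8]
grip_width: 51.0
grasp_force: 15.0
```

Request:
jog_arm:
  delta_pos:
    - [0,0,-15]
    - [0,0,-40]
    - [0,0,-75]
    - [0,0,-100]
    - [0,0,-100]
  yaw: [0,0,0,0,0]
  jaw: [1,1,1,1,1]

```text
t: 35.05
eef_pos: [681.6, -90.9, 146.1]
eef_rot: [2.108, 2.321, 0.006]
wrist_force: [0.3, 0.2, -0.9]
grip_width: 50.9
grasp_force: 15.0
```

Run:
```python
from rack import *
h=here();p=tr(60,65);route((*p,h[2],5.6),(*p,55,5.6))
```

```text
t 35.0 at [681.6 -90.9 146.1] yang 5.5 q [-0.19  0.67  1.17 -0.    1.3  -0.28] w 50.9
-> (618, -268, 146, np.float64(5.599999999999998)) delta [-170.6, -79.9, 0.0] yaw -0.002 rows>= 3.8
-> (618, -268, 55, np.float64(5.599999999999998)) delta [0.0, 0.0, 91.1] yaw -0.0 rows>= 1.8
```

Request:
jog_arm:
  delta_pos:
    - [-40,-19,0]
    - [-80,-38,0]
    - [-120,-56,0]
    - [-155,-72,0]
    - [-171,-80,0]
  yaw: [0,0,0,0,0]
  jaw: [1,1,1,1,1]

```text
t: 35.55
eef_pos: [615.3, -271.4, 140.0]
eef_rot: [-2.114, -2.322, 0.001]
wrist_force: [-0.5, -0.6, -1.7]
grip_width: 50.8
grasp_force: 15.0
```

Request:
jog_arm:
  delta_pos:
    - [0,0,0]
    - [0,0,30]
    - [0,0,60]
    - [0,0,80]
    - [0,0,80]
  yaw: [0,0,0,0,0]
  jaw: [1,1,1,1,1]

```text
t: 36.05
eef_pos: [616.0, -266.2, 57.4]
eef_rot: [-2.107, -2.323, 0.002]
wrist_force: [-1.0, -0.2, 0.3]
grip_width: 50.7
grasp_force: 15.0
```

Request:
jog_arm:
  delta_pos:
    - [0,0,0]
    - [0,0,0]
  yaw: [0,0]
  jaw: [1,1]

```text
t: 36.25
eef_pos: [617.8, -268.2, 62.6]
eef_rot: [2.11, 2.325, 0.001]
wrist_force: [-0.4, -0.3, -0.4]
grip_width: 50.5
grasp_force: 15.0
```

Request:
jog_arm:
  delta_pos:
    - [0,0,5]
    - [0,0,9]
    - [0,0,12]
    - [0,0,12]
    - [0,0,12]
  yaw: [0,0,0,0,0]
  jaw: [1,1,1,1,1]

```text
t: 36.75
eef_pos: [616.9, -268.6, 48.9]
eef_rot: [-2.112, -2.325, 0.0]
wrist_force: [0.5, -0.1, -0.7]
grip_width: 51.0
grasp_force: 15.0
```

Request:
jog_arm:
  delta_pos:
    - [0,0,0.5]
    - [0,0,1]
    - [0,0,1]
  yaw: [0,0,0]
  jaw: [1,1,1]

```text
t: 37.05
eef_pos: [616.9, -268.6, 47.9]
eef_rot: [-2.112, -2.325, 0.0]
wrist_force: [1.4, 0.4, -0.6]
grip_width: 50.4
grasp_force: 15.0
```

Request:
jog_arm:
  delta_pos:
    - [0,0,0.5]
    - [0,0,1]
    - [0,0,1]
  yaw: [0,0,0]
  jaw: [1,1,1]

```text
t: 37.35
eef_pos: [617.0, -268.7, 47.7]
eef_rot: [2.112, 2.325, 0.0]
wrist_force: [-3.4, 0.8, 6.0]
grip_width: 50.6
grasp_force: 15.0
```

Request:
jog_arm:
  delta_pos:
    - [0,0,0]
    - [0,0,0]
    - [0,0,0]
    - [0,0,0]
    - [0,0,-20]
  yaw: [0,0,0,0,0]
  jaw: [-0.6,-0.6,-0.6,-0.6,-0.6]

```text
t: 37.85
eef_pos: [615.7, -268.0, 64.4]
eef_rot: [-2.109, -2.322, 0.002]
wrist_force: [0.0, 0.6, -0.9]
grip_width: 74.9
grasp_force: 0.0
```

Request:
jog_arm:
  delta_pos:
    - [0,0,-50]
    - [0,0,-100]
    - [0,0,-110]
    - [0,0,-110]
    - [0,0,-110]
  yaw: [0,0,0,0,0]
  jaw: [-0.7,-0.7,-0.7,-0.7,-0.7]

```text
t: 38.35
eef_pos: [616.4, -268.4, 175.2]
eef_rot: [-2.111, -2.324, 0.001]
wrist_force: [0.2, -0.0, 0.1]
grip_width: 80.0
grasp_force: 0.0
```

Run:
```python
from rack import *
a=snap('scene');b=snap('side')
print('white',[(c,st,np.round(onz(a,*c,61)).tolist()) for c,st in blobs(mask(a,(0,0,190),(180,40,255),(225,225,290,290)),60)])
for s in (a,b): print('lid',[ (c,np.round(onz(s,*c,67)).tolist()) for c,st in blobs(mask(s,(18,110,140),(26,220,255)),150) if st[4]<900])
route((668.5,33,175,5.6))
```

```text
white [(array([253.8, 247.3]), [243, 238, 22, 21, 351], [669.0, 32.0, 61.0])]
lid [(array([196.9, 301.1]), [816.0, -70.0, 67.0])]
lid [(array([313.9, 135.2]), [618.0, -266.0, 67.0]), (array([229.9, 158.2]), [807.0, -64.0, 67.0])]
t 38.5 at [ 616.3 -268.3  174.6] yang 5.5 q [-0.47  0.62  1.19  0.    1.34 -0.56] w 80.0
-> (642, -118, 175, np.float64(5.5485193426485075)) delta [147.5, 40.4, -0.2] yaw -0.001 rows>= 3.1
-> (668, 33, 175, np.float64(5.600000000000005)) delta [147.4, 40.6, -0.2] yaw -0.001 rows>= 3.1
```

Request:
jog_arm:
  delta_pos:
    - [147,40,0]
    - [147,40,0]
    - [147,40,0]
    - [147,40,0]
    - [147,40,0]
  yaw: [0,0,0,0,0]
  jaw: [-0.7,-0.7,-0.7,-0.7,-0.7]

```text
t: 38.95
eef_pos: [642.5, -117.4, 175.6]
eef_rot: [-2.109, -2.326, 0.002]
wrist_force: [-0.4, 0.1, -0.1]
grip_width: 80.0
grasp_force: 0.0
```

Request:
jog_arm:
  delta_pos:
    - [147,41,0]
    - [147,41,0]
    - [147,41,0]
    - [147,41,0]
    - [147,41,0]
  yaw: [0,0,0,0,0]
  jaw: [-0.7,-0.7,-0.7,-0.7,-0.7]

```text
t: 39.45
eef_pos: [669.3, 31.2, 176.0]
eef_rot: [-2.111, -2.325, 0.002]
wrist_force: [-0.5, -0.5, -0.0]
grip_width: 79.6
grasp_force: 0.0
```

Request:
jog_arm:
  delta_pos:
    - [0,0,0]
    - [0,0,0]
  yaw: [0,0]
  jaw: [-0.7,-0.7]

```text
t: 39.65
eef_pos: [669.3, 29.7, 176.7]
eef_rot: [-2.115, -2.323, 0.001]
wrist_force: [0.0, -0.2, 0.2]
grip_width: 79.8
grasp_force: 0.0
```

Run:
```python
from rack import *
w=snap('wrist')
for c,st in blobs(mask(w,(0,0,150),(180,45,255),(225,150,345,280)),300): print(c,st,np.round(onz(w,*c,61)))
print(proj(w,[668.5,33,61]))
route((668.5,33,42,5.6))
```

```text
[282.7 208.8] [257, 179, 53, 58, 2368] [668.  35.  61.]
[283.51980956 210.46440466]
t 39.7 at [669.3  30.  176.9] yang 5.4 q [-0.01  0.61  1.19 -0.    1.34 -0.1 ] w 80.2
-> (668, 33, 42, np.float64(5.600000000000003)) delta [3.0, -0.5, 134.9] yaw -0.004 rows>= 2.7
```

Request:
jog_arm:
  delta_pos:
    - [4,-1,45]
    - [4,-1,90]
    - [4,-1,120]
    - [4,-1,134]
    - [4,-1,134]
  yaw: [0,0,0,0,0]
  jaw: [-0.7,-0.7,-0.7,-0.7,-0.7]

```text
t: 40.2
eef_pos: [667.3, 35.0, 41.6]
eef_rot: [-2.112, -2.323, 0.003]
wrist_force: [-0.1, 0.3, 0.6]
grip_width: 79.6
grasp_force: 0.0
```

Request:
jog_arm:
  delta_pos:
    - [0,0,0]
    - [0,0,0]
    - [0,0,0]
    - [0,0,0]
    - [0,0,0]
  yaw: [0,0,0,0,0]
  jaw: [1,1,1,1,1]
  newtons: 15

```text
t: 40.7
eef_pos: [668.3, 35.7, 43.9]
eef_rot: [2.112, 2.325, 0.001]
wrist_force: [-2.1, -0.3, 5.8]
grip_width: 50.3
grasp_force: 15.0
```

Request:
jog_arm:
  delta_pos:
    - [0,0,-15]
    - [0,0,-40]
    - [0,0,-75]
    - [0,0,-100]
    - [0,0,-100]
  yaw: [0,0,0,0,0]
  jaw: [1,1,1,1,1]

```text
t: 41.2
eef_pos: [669.4, 35.8, 147.9]
eef_rot: [2.109, 2.322, 0.007]
wrist_force: [0.4, 0.8, -1.1]
grip_width: 50.5
grasp_force: 15.0
```

Request:
jog_arm:
  delta_pos:
    - [0,0,0]
    - [0,0,0]
  yaw: [0,0]
  jaw: [1,1]

```text
t: 41.4
eef_pos: [667.3, 35.7, 141.4]
eef_rot: [-2.111, -2.324, 0.003]
wrist_force: [0.7, -0.4, -1.5]
grip_width: 50.6
grasp_force: 15.0
```

Run:
```python
from rack import *
h=here();p=tr(-60,65);route((*p,h[2],5.6),(*p,60,5.6))
```

```text
t 41.4 at [667.3  35.7 141.4] yang 5.5 q [-0.    0.64  1.23 -0.    1.27 -0.1 ] w 50.6
-> (583, -122, 141, np.float64(5.5498928348323435)) delta [-149.1, -98.9, 0.0] yaw -0.001 rows>= 3.6
-> (499, -280, 141, np.float64(5.600000000000003)) delta [-149.1, -99.0, 0.0] yaw -0.001 rows>= 3.6
-> (499, -280, 60, np.float64(5.600000000000003)) delta [0.0, 0.0, 81.4] yaw -0.0 rows>= 1.6
```

Request:
jog_arm:
  delta_pos:
    - [-37,-25,0]
    - [-75,-50,0]
    - [-112,-75,0]
    - [-149,-99,0]
    - [-149,-99,0]
  yaw: [0,0,0,0,0]
  jaw: [1,1,1,1,1]

```text
t: 41.9
eef_pos: [581.3, -125.9, 141.8]
eef_rot: [-2.116, -2.32, 0.003]
wrist_force: [0.9, -0.1, -0.9]
grip_width: 50.7
grasp_force: 15.0
```

Request:
jog_arm:
  delta_pos:
    - [-37,-25,0]
    - [-75,-50,0]
    - [-112,-75,0]
    - [-140,-93,0]
    - [-149,-99,0]
  yaw: [0,0,0,0,0]
  jaw: [1,1,1,1,1]

```text
t: 42.4
eef_pos: [498.0, -281.7, 141.9]
eef_rot: [-2.114, -2.322, 0.001]
wrist_force: [-0.0, 0.1, -1.4]
grip_width: 50.3
grasp_force: 15.0
```

Request:
jog_arm:
  delta_pos:
    - [0,0,0]
    - [0,0,30]
    - [0,0,60]
    - [0,0,76]
    - [0,0,76]
  yaw: [0,0,0,0,0]
  jaw: [1,1,1,1,1]

```text
t: 42.9
eef_pos: [499.2, -277.6, 64.3]
eef_rot: [-2.107, -2.324, 0.001]
wrist_force: [-0.1, 0.8, -0.4]
grip_width: 50.2
grasp_force: 15.0
```

Request:
jog_arm:
  delta_pos:
    - [0,0,0]
    - [0,0,0]
  yaw: [0,0]
  jaw: [1,1]

```text
t: 43.1
eef_pos: [500.3, -279.6, 68.1]
eef_rot: [2.11, 2.325, 0.001]
wrist_force: [0.3, -0.7, 0.0]
grip_width: 50.1
grasp_force: 15.0
```

Request:
jog_arm:
  delta_pos:
    - [0,0,6]
    - [0,0,11]
    - [0,0,15]
    - [0,0,15]
    - [0,0,15]
  yaw: [0,0,0,0,0]
  jaw: [1,1,1,1,1]

```text
t: 43.6
eef_pos: [499.4, -279.9, 51.9]
eef_rot: [-2.112, -2.325, 0.0]
wrist_force: [-0.4, -0.4, -0.5]
grip_width: 50.2
grasp_force: 15.0
```

Request:
jog_arm:
  delta_pos:
    - [0,0,0.5]
    - [0,0,1]
    - [0,0,1]
  yaw: [0,0,0]
  jaw: [1,1,1]

```text
t: 43.9
eef_pos: [499.4, -279.9, 51.0]
eef_rot: [2.112, 2.325, 0.0]
wrist_force: [-0.2, -1.5, -1.2]
grip_width: 50.7
grasp_force: 15.0
```

Request:
jog_arm:
  delta_pos:
    - [0,0,0.5]
    - [0,0,1]
    - [0,0,1]
  yaw: [0,0,0]
  jaw: [1,1,1]

```text
t: 44.2
eef_pos: [499.4, -279.9, 49.9]
eef_rot: [2.112, 2.325, -0.0]
wrist_force: [-0.3, -0.2, -2.6]
grip_width: 50.4
grasp_force: 15.0
```

Request:
jog_arm:
  delta_pos:
    - [0,0,0.5]
    - [0,0,0.5]
    - [0,0,0.5]
  yaw: [0,0,0]
  jaw: [1,1,1]

```text
t: 44.5
eef_pos: [499.5, -280.0, 49.9]
eef_rot: [2.112, 2.325, -0.0]
wrist_force: [-2.4, 0.9, 5.6]
grip_width: 50.3
grasp_force: 15.0
```

Request:
jog_arm:
  delta_pos:
    - [0,0,0]
    - [0,0,0]
    - [0,0,0]
    - [0,0,0]
    - [0,0,-20]
  yaw: [0,0,0,0,0]
  jaw: [-0.6,-0.6,-0.6,-0.6,-0.6]

```text
t: 45.0
eef_pos: [498.4, -279.2, 67.5]
eef_rot: [-2.11, -2.322, 0.001]
wrist_force: [-0.1, -0.6, 0.2]
grip_width: 75.0
grasp_force: 0.0
```

Request:
jog_arm:
  delta_pos:
    - [0,0,-50]
    - [0,0,-100]
    - [0,0,-150]
    - [0,100,-180]
    - [0,100,-180]
  yaw: [0,0,0,0,0]
  jaw: [-0.7,-0.7,-0.7,-0.7,-0.7]

```text
t: 45.5
eef_pos: [595.8, -271.0, 251.3]
eef_rot: [2.112, 2.321, 0.001]
wrist_force: [-0.0, -0.5, -0.3]
grip_width: 79.9
grasp_force: 0.0
```

Request:
jog_arm:
  delta_pos:
    - [150,0,0]
    - [150,0,0]
    - [150,0,0]
    - [150,0,0]
    - [150,0,0]
  yaw: [0,0,0,0,0]
  jaw: [-0.7,-0.7,-0.7,-0.7,-0.7]

```text
t: 46.0
eef_pos: [580.5, -120.7, 248.4]
eef_rot: [2.11, 2.327, 0.0]
wrist_force: [-0.2, -0.5, 0.2]
grip_width: 80.0
grasp_force: 0.0
```

Run:
```python
from rack import *
a=snap('scene');b=snap('side')
cv2.imwrite('pics/c9.png',np.hstack([cv2.resize(a['image'][110:330,20:340],(440,400),interpolation=2),cv2.resize(b['image'][70:250,200:420],(360,400),interpolation=2)]))
```

```text
(no output)
```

View pics/c9.png

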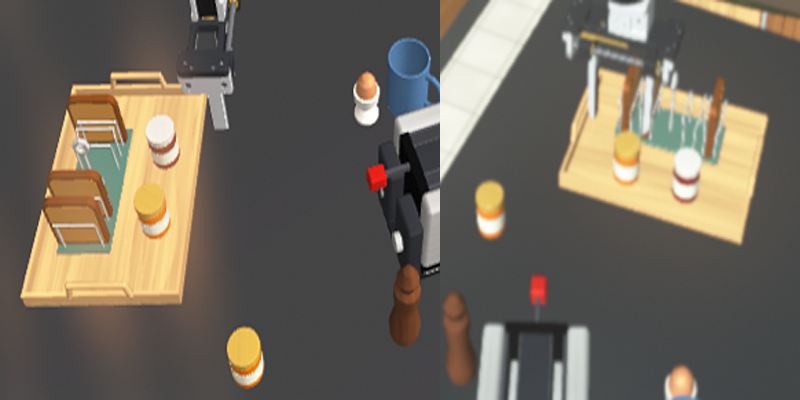

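Both views show the rack with three upright slices, the jam and the marmalade standing on the tray, with the lever up and the bystanders untouched. Handing in.

```bash
python3 -c "
from rig import ticket
print(ticket.close_job())"
```

```text
the job is handed in; nothing more can be done
None
```

The job is handed in: lever fully up, all three slices racked upright, and the rack, jam and nearest marmalade set on the tray, with the mug, pepper mill and egg cup untouched (about 46 s used; no score was returned).

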